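Run the feeler along the lock case seam

TASK

Check the seam of the lock case: take the spring-pointed feeler out of its fork, set its point lightly on the floor of the seam at the end by the single raised bolt head, and draw it slowly (about 20 mm per second, never hurried) along the whole S-shaped seam, both bends included, to the end by the pair of raised bolt heads, keeping the point down in the seam all the way and not skimming it over the covers. Then lift it clear and hang it back upright by its collar at the inner end of the fork's slot, let go, and leave the wheel, the cylinders and the collar on the counter where they are.

Things in the scene. Friction and masses are not known exactly. Their poses are not given: they have to be found in the camera images.
- feeler: Feeler (stylus), upright at start. Origin on its axis at the collar's underside; z up the handle, x, y square to its flats. Steel collar 40 mm across, z 0 to 8; wooden handle 18 x 18 mm square, z 8 to 78 mm (grip from above at about z = 45 on two flats); sleeve 11 mm across down to z = -50; then a sprung plunger 5 mm across, round end at z = -80 when free. About 0.14 kg.
- feeler_tip (a point): Lowest point of the feeler's plunger, on the feeler's axis, 80 mm below its origin when free. The plunger slides up into the sleeve by up to 12 mm against a spring: it starts to yield at 1 N, then 0.25 N more per mm (4 mm in: 2 N; 12 mm in: 4 N).
- rest: Dark steel tool rest, fixed. Origin on the work surface under the seat, z up. Level fork plate 8 mm thick, top at z = 105 mm, 64 mm wide (y), x = -35 to 41; its slot, 20 mm wide, is open towards -x and ends at x = 10 mm. Column below the plate at x = 19 to 41; foot 100 x 90 mm, 10 mm high. Nothing stands above the fork.
- rest_seat (a point): Seat: point on top of the fork plate, on the slot's middle line near its inner end, where the feeler's origin (collar underside) lies when it hangs in place. The sleeve has about 4 mm of play to the sides; the free point then hangs 25 mm above the work surface.
- case: Lock case, fixed, 130 (x) by 170 (y) by 45 mm high, at any yaw; origin at its underside's centre, z up. Two bright steel covers 5 mm thick form its top; between them the seam, a dark channel 10 mm wide, 5 mm deep, open at both edges: straight, slanting, straight (39 degree bends). Round bolt heads 18 mm across, 10 high on the covers: a single at (32, -62), a pair at (-20, 62), (-45, 62).
- seam_0 (a point): Point on the middle line of the seam's floor: the start of the seam (the end by the single bolt head), 15 mm in from the edge of the case. In the case's frame x = -20, y = -70, z = 40 mm; the seam runs straight from one numbered point to the next.
- seam_1 (a point): Point on the middle line of the seam's floor: the middle of the first leg. In the case's frame x = -20, y = -47.5, z = 40 mm; the seam runs straight from one numbered point to the next.
- seam_2 (a point): Point on the middle line of the seam's floor: the first bend. In the case's frame x = -20, y = -25, z = 40 mm; the seam runs straight from one numbered point to the next.
- seam_3 (a point): Point on the middle line of the seam's floor: the middle of the slanting leg. In the case's frame x = 0, y = 0, z = 40 mm; the seam runs straight from one numbered point to the next.
- seam_4 (a point): Point on the middle line of the seam's floor: the second bend. In the case's frame x = 20, y = 25, z = 40 mm; the seam runs straight from one numbered point to the next.
- seam_5 (a point): Point on the middle line of the seam's floor: the middle of the last leg. In the case's frame x = 20, y = 47.5, z = 40 mm; the seam runs straight from one numbered point to the next.
- seam_6 (a point): Point on the middle line of the seam's floor: the far end of the seam (the end by the pair of bolt heads), 15 mm in from the edge of the case. In the case's frame x = 20, y = 70, z = 40 mm; the seam runs straight from one numbered point to the next.
- wheel: Bystander: green enamel combination wheel lying flat, loose, 96 mm across, 36 mm high with its hub; origin at the centre of its underside.
- cylinder_0: Bystander: nickel lock cylinder standing on end, loose, 38 mm across its flange, 40 mm high; origin at the centre of its underside.
- cylinder_1: Bystander: the other nickel lock cylinder, the same.
- collar: Bystander: squat bronze spindle collar, loose, 60 mm across, 26 mm high; origin at the centre of its underside.
Things that resemble listed ones, but are neither listed nor needed, are in the scene too. What is meant by the case is not pink or yellow, and is the larger of those in its own colour.

How it is judged (in metres and radians):
On the way, in this order (a step that is already met when the one before it is completed fails the run):
1. the feeler is held and lifted or drawn clear of its fork (distance between feeler and rest_seat above 0.05 m and contact force between feeler and the fingers above 0.5 N), for 0.1 s.
2. the held feeler's point touches the floor of the seam at the start of the seam (seam_0; within 6 mm, moving slower than 60 mm/s) (horizontal distance between feeler_tip and seam_0 below 0.006 m and z of feeler_tip in the frame of case below 0.0435 m and contact force between feeler and case above 0.2 N and linear speed of feeler below 0.06 m/s and contact force between feeler and the fingers above 0.5 N), for 0.04 s.
3. the held feeler's point touches the floor of the seam at the middle of the first leg (seam_1; within 6 mm, moving slower than 60 mm/s) (horizontal distance between feeler_tip and seam_1 below 0.006 m and z of feeler_tip in the frame of case below 0.0435 m and contact force between feeler and case above 0.2 N and linear speed of feeler below 0.06 m/s and contact force between feeler and the fingers above 0.5 N), for 0.04 s.
4. the held feeler's point touches the floor of the seam at the first bend (seam_2; within 6 mm, moving slower than 60 mm/s) (horizontal distance between feeler_tip and seam_2 below 0.006 m and z of feeler_tip in the frame of case below 0.0435 m and contact force between feeler and case above 0.2 N and linear speed of feeler below 0.06 m/s and contact force between feeler and the fingers above 0.5 N), for 0.04 s.
5. the held feeler's point touches the floor of the seam at the middle of the slanting leg (seam_3; within 6 mm, moving slower than 60 mm/s) (horizontal distance between feeler_tip and seam_3 below 0.006 m and z of feeler_tip in the frame of case below 0.0435 m and contact force between feeler and case above 0.2 N and linear speed of feeler below 0.06 m/s and contact force between feeler and the fingers above 0.5 N), for 0.04 s.
6. the held feeler's point touches the floor of the seam at the second bend (seam_4; within 6 mm, moving slower than 60 mm/s) (horizontal distance between feeler_tip and seam_4 below 0.006 m and z of feeler_tip in the frame of case below 0.0435 m and contact force between feeler and case above 0.2 N and linear speed of feeler below 0.06 m/s and contact force between feeler and the fingers above 0.5 N), for 0.04 s.
7. the held feeler's point touches the floor of the seam at the middle of the last leg (seam_5; within 6 mm, moving slower than 60 mm/s) (horizontal distance between feeler_tip and seam_5 below 0.006 m and z of feeler_tip in the frame of case below 0.0435 m and contact force between feeler and case above 0.2 N and linear speed of feeler below 0.06 m/s and contact force between feeler and the fingers above 0.5 N), for 0.04 s.
8. the held feeler's point touches the floor of the seam at the far end of the seam (seam_6; within 6 mm, moving slower than 60 mm/s) (horizontal distance between feeler_tip and seam_6 below 0.006 m and z of feeler_tip in the frame of case below 0.0435 m and contact force between feeler and case above 0.2 N and linear speed of feeler below 0.06 m/s and contact force between feeler and the fingers above 0.5 N), for 0.04 s.
At the end, for the whole second after the job is handed in: The feeler hangs upright (within 0.1 rad) in the fork, its collar lying on the fork plate (origin 102 to 109 mm above the rest's foot) and its axis within 10 mm of the seat, at rest and released, after its point has been drawn along all seven seam points in order (horizontal distance between feeler and rest_seat below 0.01 m and z of feeler in the frame of rest between 0.102 and 0.109 m and angle between feeler's own z axis and vertical below 0.1 rad and linear speed of feeler below 0.02 m/s and contact force between feeler and the fingers below 0.1 N); the robot touches nothing.
It fails at once if the wheel, a lock cylinder or the bronze collar is shifted by more than 25 mm (distance of any of wheel, cylinder_0, cylinder_1, collar from where it was at the start of the episode above 0.025 m).
It fails at once if the feeler presses on the lock case with more than 15 N (contact force between feeler and case above 15 N).
It fails at once if the point leaves the seam or skims the covers between its ends (over the middle 100 mm of the case it is between 0.5 and 13 mm above the covers' top) (y of feeler_tip in the frame of case between -0.05 and 0.05 m and x of feeler_tip in the frame of case between -0.06 and 0.06 m and z of feeler_tip in the frame of case between 0.0455 and 0.058 m).
It fails at once if the feeler moves faster than 70 mm/s while its point is down in the seam (middle 120 mm of the case) (y of feeler_tip in the frame of case between -0.06 and 0.06 m and x of feeler_tip in the frame of case between -0.06 and 0.06 m and z of feeler_tip in the frame of case below 0.0445 m and linear speed of feeler above 0.07 m/s).
It also fails if it takes over 64 s, if anything falls off the work surface, if the arm or the gripper's body presses on something with over 40 N, if the wrist force passes 120 N, or if a joint passes its speed limit or range.

ROBOT

A 6-joint arm with a two-finger parallel gripper is mounted at the origin on the work surface. World frame = base frame: x ahead of the robot, y to its left, z up, the work surface at z = 0. Lengths are in mm, angles in rad, forces in N, time in s.
With the tool pointing down it reaches from about 375 to 925 mm from the base axis. Payload 5.7 kg.
Tool frame: the origin (TCP) lies at the very end of the fingers, on their centre line; the grasp point (between the pads) lies 19 mm behind it (ctrl.grasp_offset is the x of the grasp point in the tool frame, in mm); x points along the fingers, y is the direction in which the jaws open and shut, and the axes are right-handed (so a half turn about x gives the same grasp; the last joint's range is limited). The gripper opens to 85 mm and grips with 20 to 120 N. Pads are 22 mm wide; open, the fingers measure 114 mm over their backs; the gripper's body (76 mm by 85 mm) begins 54 mm behind the grasp point. The pads swing forward as they close: fully open they stand 13 mm farther back than shut.
Start: joints at [-1.225, 0.359, 1.51, -0, 1.272, -0.115], TCP at [266.78, -537.394, 231.267] pointing down, gripper open.
Joint ranges: [-2.97, 2.97], [-1.01, 2.36], [0.21, 2.38], [-0.96, 4.11], [0.2, 2.71], [-2.98, 2.98]. Speed limits (rad/s): [2.39, 2.39, 3.14, 3.14, 3.14, 3.14].

INTERFACE

Orientations are given as a unit quaternion [x, y, z, w].
In Python, from station import status, vision, close_job, ctrl gives the robot as it stands.
- The arm moves only by the tool send_rows, never from a script. Its argument "motion" is a list of rows, each an object of numbers: "hand": the gripper's target within -1 to 1 (fully open at 1, half-way at 0, shut at -1); "tx", "ty", "tz": the shift along the tool's x, y, z in units of 25 mm (1.0 is 25 mm); "twist": the turn about the tool's x in units of 6 degrees (1.0 is 6 degrees). A call has exactly 10 rows; each row shifts and turns the pose as measured when the row begins, along the tool's axes as they then stand; what a row does not reach is not made up. A row lasts 1/12 s, in which the tool goes at most 41.7 mm and 7.16 degrees, less where a joint would pass 70% of its speed; a pose out of reach is approached as far as the arm can. A call is refused whole if a number of a shift passes 1 or a number of a turn 1, either way. A call with a gripper value outside its range is refused whole. The fingers move at their own pace and stop on an object; "force" is the grip in N (left out, the last holds). Time passes only in rows, so rows that do not move let the fingers close, or fill a call up. It gives the time, the measured TCP pose, the force and the opening at its end, in the units of the state.
- status.read_state(): the state, without advancing time (a new reading comes with each control period).
- vision.camera(name): name is "side" or "top" or "wrist"; returns (picture, depth): 420x560x3 uint8, red, green, blue; 420x560 float32, mm along the optical axis (not along the pixel's ray), 0 where there is no reading.
- vision.camera_params(name): a dict with "fx", "fy", "cx", "cy" (pixels), "k1" (the pictures are not rectified: a ray, as slopes to the right and down, at radius r is drawn at 1 + k1 r^2 times it, then the intrinsics apply), "rvec" (rotation vector, rad) and "tvec" (3), from world to camera coordinates, as OpenCV has them; the wrist camera has in their place "hand_eye" (4x4, takes a point from camera to tool coordinates, whose origin is the TCP and whose axes are the tool frame's). Camera axes: x right, y down, z forward; pixel columns grow to the right and rows downward; lengths in mm; the calibration is good to about 2 mm. A picture is of the moment at which its call begins: read the wrist's pose just before it. camera_params takes no time and is no camera call.
- close_job(): hands the job in, once; it reports no verdict.
The state is a dict: "clock": time; "qpos": joint angles; "joint_velocities": joint speeds; "tau": joint torques, N m; "eef_pos": TCP position; "eef_rot": TCP orientation; "wrist_force": force on the tool from outside, world axes, zero at the start; "wrist_torque": the same for the moment, N m; "finger_gap": opening from 0.0 (shut) to 1.0 (fully open).
Only numpy, scipy, OpenCV 4.12 (cv2) and the standard library are available. Lean on these libraries where they do the work, as an engineer would, in place of code of your own. Each camera call takes 0.05 s, during which the arm holds its last target.

## Working session

There is one attempt and no reset: what is moved stays moved. The work goes in short steps, Python scripts to look and compute and a tool call to move; the robot and the scene stay as the last step left them, time stands still between calls to the robot, and variables do not carry over. Pictures are saved under pics/ and viewed, and the job is handed in when it is done.

Besides the shell and the picture viewer there is one more tool, called after "Call:" as name(argument=value, ...), one argument or row to a line, values as JSON. send_rows: Moves the arm, as the interface text tells. Its arguments: {"type":"object","properties":{"motion":{"type":"array"},"force":{"type":"number"}},"required":["motion"]}

```bash
ls; mkdir -p pics
cat > h.py <<'E'
import numpy as np, cv2, json
from station import status, vision, close_job, ctrl
E
python3 - <<'E'
from h import *
print(status.read_state()); print(ctrl.grasp_offset)
for n in ("side","top"):
    p,d=vision.camera(n); cv2.imwrite(f"pics/{n}0.png",p[:,:,::-1]); np.save(f"{n}0.npy",d); print(n,vision.camera_params(n))
print(vision.camera_params("wrist"))
E
```

```text
pics
{'clock': 0.0, 'qpos': array([-1.22506118e+00,  3.59526350e-01,  1.51147268e+00, -3.48299983e-05,
        1.27251478e+00, -1.15097279e-01]), 'joint_velocities': array([ 5.66510843e-04, -5.88225313e-04,  1.46341647e-05,  1.65565306e-04,
       -5.73568383e-04,  4.28176028e-04]), 'tau': array([ 1.95168250e-03, -5.27609110e+01, -2.78621507e+01, -2.96625676e-04,
        1.31259364e-02,  1.03293067e-05]), 'eef_pos': array([ 266.55720061, -536.7445421 ,  230.42558096]), 'eef_rot': array([-0.68832797, -0.16216782,  0.68850765, -0.16082109]), 'wrist_force': array([-0.11092762, -0.63505888, -0.23477502]), 'wrist_torque': array([ 0.0384898 ,  0.01629261, -0.00063475]), 'finger_gap': 0.9978702180629153}
-18.700000000000003
side {'fx': 485.98500195567027, 'fy': 485.98500195567027, 'cx': 280.9800603480588, 'cy': 209.91156467304612, 'k1': -0.04033608225720923, 'rvec': array([ 0.99733449, -2.51676519,  0.98278849]), 'tvec': array([437.1346909 , 337.73410676, 992.91303243])}
top {'fx': 430.73005371872006, 'fy': 430.73005371872006, 'cx': 277.43565879726617, 'cy': 211.11055368764997, 'k1': 0.00496288273778587, 'rvec': array([ 2.15922356, -2.20298733,  0.083491  ]), 'tvec': array([ 21.88498976, 578.30924269, 948.45830728])}
{'fx': 297.08614158795, 'fy': 297.08614158795, 'cx': 278.6596495427535, 'cy': 206.1416294964368, 'k1': -0.027601217843752503, 'hand_eye': array([[-3.85552694e-04, -2.68952412e-01,  9.63153389e-01,
        -1.41672314e+02],
       [ 9.99999882e-01, -3.89906012e-04,  2.91424491e-04,
        -1.02160052e-01],
       [ 2.97159978e-04,  9.63153388e-01,  2.68952530e-01,
        -6.76768618e+01],
       [ 0.00000000e+00,  0.00000000e+00,  0.00000000e+00,
         1.00000000e+00]])}
```

View pics/side0.png

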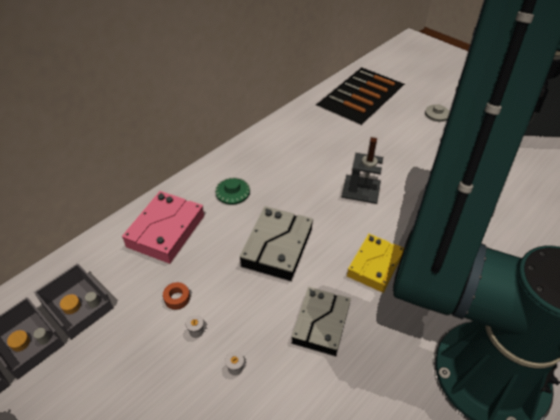

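View pics/top0.png

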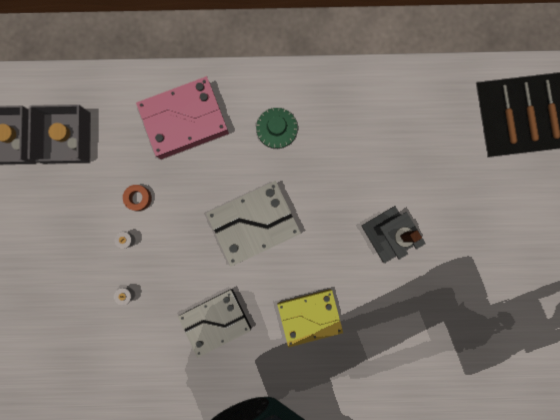

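Four cases can be seen in the top view: pink (182,117), yellow (310,318), small grey (215,322) and large grey (252,223). I choose the large grey one. The feeler stands in the fork at (408,237). The handles on the black mat (510–555,115) lie flat, so none of them is the feeler. Next I'll look at closer crops.

Run:
```python
import cv2
p=cv2.imread("pics/top0.png"); 
a=cv2.resize(p[175:275,190:310],None,fx=6,fy=6,interpolation=cv2.INTER_CUBIC); cv2.imwrite("pics/c1.png",a)
a=cv2.resize(p[195:275,350:450],None,fx=7,fy=7,interpolation=cv2.INTER_CUBIC); cv2.imwrite("pics/c2.png",a)
```

```text
(no output)
```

View pics/c1.png

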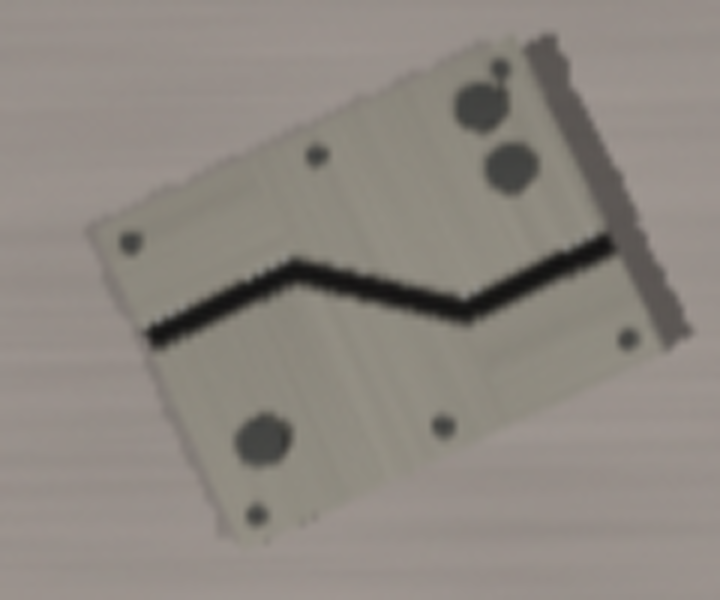

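View pics/c2.png

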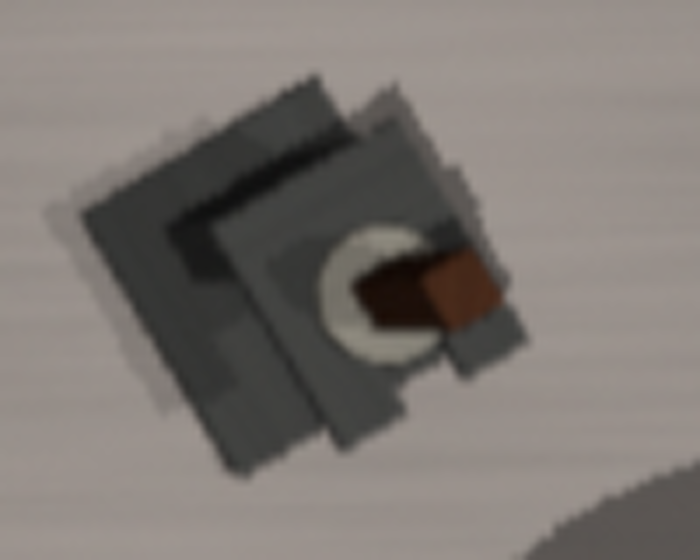

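```bash
cat >> h.py <<'E'
from scipy.spatial.transform import Rotation as R
from scipy.optimize import least_squares
def cam(n,st=None):
    c=vision.camera_params(n)
    K=np.array([[c['fx'],0,c['cx']],[0,c['fy'],c['cy']],[0,0,1.]])
    D=np.array([c['k1'],0,0,0,0.])
    if 'rvec' in c: rv,tv=np.array(c['rvec']),np.array(c['tvec'])
    else:
        T=np.eye(4); T[:3,:3]=R.from_quat(st['eef_rot']).as_matrix(); T[:3,3]=st['eef_pos']
        M=np.linalg.inv(T@c['hand_eye']); rv=R.from_matrix(M[:3,:3]).as_rotvec(); tv=M[:3,3]
    return K,D,rv,tv
def proj(P,C): return cv2.projectPoints(np.atleast_2d(np.asarray(P,float)),C[2],C[3],C[0],C[1])[0].reshape(-1,2)
def atz(uv,z,C):
    uv=np.atleast_2d(np.asarray(uv,float)); z=np.broadcast_to(z,len(uv))
    s=cv2.undistortPoints(uv[:,None],C[0],C[1]).reshape(-1,2)
    Rm=R.from_rotvec(C[2]).as_matrix(); o=-Rm.T@C[3]; d=np.c_[s,np.ones(len(s))]@Rm
    return o+d*((z-o[2])/d[:,2])[:,None]
def fitpose(model,obs):
    # obs: list of (idx list, pixels, C); pose (x,y,yaw)
    def f(p):
        c,s=np.cos(p[2]),np.sin(p[2]); W=model@np.array([[c,s,0],[-s,c,0],[0,0,1]])+[p[0],p[1],0]
        return np.concatenate([(proj(W[i],C)-uv).ravel() for i,uv,C in obs])
    best=None
    z0=[np.mean([atz(uv,40,C).mean(0)[k] for i,uv,C in obs]) for k in (0,1)]
    for y in np.arange(-3,3.2,.5):
        r=least_squares(f,[z0[0],z0[1],y],x_scale=[10,10,.1])
        if best is None or r.cost<best.cost: best=r
    return best
def toW(p,pts):
    c,s=np.cos(p[2]),np.sin(p[2]); return np.atleast_2d(pts)@np.array([[c,s,0],[-s,c,0],[0,0,1.]])+[p[0],p[1],0]
# seam corner model at covers' edge mid (z=45), bolts z=55
CASE=np.array([[-20,-85,42],[-20,-25,42],[20,25,42],[20,85,42],[32,-62,55],[-20,62,55],[-45,62,55.]])
SEAM=np.array([[-20,-70,40],[-20,-47.5,40],[-20,-25,40],[0,0,40],[20,25,40],[20,47.5,40],[20,70,40.]])
E
python3 - <<'E'
from h import *
C=cam("top")
uv=np.array([[150,342],[297,270],[466,312],[612,240],[264,440],[511,168],[481,107]])/6+[190-.42,175-.42]
r=fitpose(CASE,[(list(range(7)),uv,C)])
print(r.x,r.fun.reshape(-1,2).round(1)); print(toW(r.x,SEAM).round(1))
f=lambda a:np.array(a)/7+[350-.43,195-.43]
print("collar",atz(f([[380,295]]),113,C),"handle top",atz(f([[466,291]]),183,C))
print("plate corners", atz(f([[215,225],[395,120],[345,452],[527,342]]),105,C))
print("seat mid", atz(f([[445,360],[400,390]]),105,C))
d=np.load("top0.npy"); Z=[d[230,225],d[237,416],d[225,390],d[237,402]]; print(Z, C[3])
Rm=R.from_rotvec(C[2]).as_matrix(); print("cam pos",-Rm.T@C[3])
E
```

```text
[551.70455032  64.14621626  -2.7182157 ] [[-0.2 -0.1]
 [ 0.   0.2]
 [ 0.1 -0.2]
 [ 0.4  0.2]
 [-0.3  0.5]
 [-0.  -0.2]
 [ 0.1 -0.4]]
[[541.2 136.2  40. ]
 [550.4 115.7  40. ]
 [559.7  95.2  40. ]
 [551.7  64.1  40. ]
 [543.7  33.1  40. ]
 [553.   12.6  40. ]
 [562.2  -7.9  40. ]]
collar [[ 514.24223155 -245.5444746   113.        ]] handle top [[ 513.97758375 -248.14744693  183.        ]]
plate corners [[ 535.8035647  -200.3944839   105.        ]
 [ 565.63132517 -254.48130406  105.        ]
 [ 468.84467582 -235.71251228  105.        ]
 [ 499.77470729 -290.20891697  105.        ]]
seat mid [[ 495.00299799 -266.0334326   105.        ]
 [ 486.53133203 -252.51733292  105.        ]]
[np.float32(945.0816), np.float32(804.95013), np.float32(884.6697), np.float32(860.164)] [ 21.88498976 578.30924269 948.45830728]
cam pos [503.26669627   9.89507043 990.51421676]
```

```bash
cat >> h.py <<'E'
def axes(st=None):
    st=st or status.read_state(); return st,R.from_quat(st['eef_rot']).as_matrix()
def need(target,st=None):
    st,M=axes(st); d=M.T@(np.asarray(target,float)-st['eef_pos']); return d/25
def info():
    st,M=axes(); print("t %.2f"%st['clock'],"pos",st['eef_pos'].round(1),"x",M[:,0].round(3),"yaw_y deg %.2f"%np.degrees(np.arctan2(M[1,1],M[0,1])),"gap %.3f"%st['finger_gap'],"F",st['wrist_force'].round(2),"q",st['qpos'].round(2)); return st,M
E
python3 - <<'E'
from h import *
st,M=info(); print(M.round(3)); print(need([514,-247,235]))
E
```

```text
t 0.10 pos [ 266.6 -536.8  230.5] x [-0.001  0.002 -1.   ] yaw_y deg -63.60 gap 0.998 F [ 0.21 -0.07  0.93] q [-1.23  0.36  1.51 -0.    1.27 -0.12]
[[-0.001  0.445 -0.896]
 [ 0.002 -0.896 -0.445]
 [-1.    -0.002 -0.   ]]
[ -0.16602415  -5.98307471 -14.02013462]
```

Call:
send_rows(
  motion=[
    {"hand": 1, "tx": 0, "ty": -0.38, "tz": -0.9},
    {"hand": 1, "tx": 0, "ty": -0.38, "tz": -0.9},
    {"hand": 1, "tx": 0, "ty": -0.38, "tz": -0.9},
    {"hand": 1, "tx": 0, "ty": -0.38, "tz": -0.9},
    {"hand": 1, "tx": 0, "ty": -0.38, "tz": -0.9},
    {"hand": 1, "tx": 0, "ty": -0.38, "tz": -0.9},
    {"hand": 1, "tx": 0, "ty": -0.38, "tz": -0.9},
    {"hand": 1, "tx": 0, "ty": -0.38, "tz": -0.9},
    {"hand": 1, "tx": 0, "ty": -0.38, "tz": -0.9},
    {"hand": 1, "tx": 0, "ty": 0, "tz": 0},
  ],
)

```text
invalid input
```

Run:
```python
from h import *
info(); print(need([514,-247,235]))
```

```text
t 0.10 pos [ 266.6 -536.8  230.5] x [-0.001  0.002 -1.   ] yaw_y deg -63.60 gap 0.998 F [ 0.21 -0.07  0.93] q [-1.23  0.36  1.51 -0.    1.27 -0.12]
[ -0.16602415  -5.98307471 -14.02013462]
```

Refused: the rows probably need the twist key as well.

Call:
send_rows(
  motion=[
    {"hand": 1, "tx": 0, "ty": -0.38, "tz": -0.9, "twist": 0},
    {"hand": 1, "tx": 0, "ty": -0.38, "tz": -0.9, "twist": 0},
    {"hand": 1, "tx": 0, "ty": -0.38, "tz": -0.9, "twist": 0},
    {"hand": 1, "tx": 0, "ty": -0.38, "tz": -0.9, "twist": 0},
    {"hand": 1, "tx": 0, "ty": -0.38, "tz": -0.9, "twist": 0},
    {"hand": 1, "tx": 0, "ty": -0.38, "tz": -0.9, "twist": 0},
    {"hand": 1, "tx": 0, "ty": -0.38, "tz": -0.9, "twist": 0},
    {"hand": 1, "tx": 0, "ty": -0.38, "tz": -0.9, "twist": 0},
    {"hand": 1, "tx": 0, "ty": -0.38, "tz": -0.9, "twist": 0},
    {"hand": 1, "tx": 0, "ty": 0, "tz": 0, "twist": 0},
  ],
  force=60,
)

```text
clock: 0.93
eef_pos: [412.8, -362.4, 225.9]
eef_rot: [-0.688, -0.163, 0.69, -0.156]
wrist_force: [-0.5, -0.0, 0.5]
finger_gap: 1.0
```

Run:
```python
from h import *
info(); print(need([514,-247,235]))
```

```text
t 0.93 pos [ 412.8 -362.4  225.9] x [-0.005  0.008 -1.   ] yaw_y deg -63.93 gap 1.000 F [-0.53 -0.05  0.53] q [-0.85  0.3   1.62  0.    1.24  0.27]
[-0.34692798 -2.36914508 -5.66512802]
```

Call:
send_rows(
  motion=[
    {"hand": 1, "tx": -0.05, "ty": -0.28, "tz": -0.65, "twist": 0.04},
    {"hand": 1, "tx": -0.05, "ty": -0.28, "tz": -0.65, "twist": 0.04},
    {"hand": 1, "tx": -0.05, "ty": -0.28, "tz": -0.65, "twist": 0.04},
    {"hand": 1, "tx": -0.05, "ty": -0.28, "tz": -0.65, "twist": 0.04},
    {"hand": 1, "tx": -0.05, "ty": -0.28, "tz": -0.65, "twist": 0.04},
    {"hand": 1, "tx": -0.05, "ty": -0.28, "tz": -0.65, "twist": 0.04},
    {"hand": 1, "tx": -0.05, "ty": -0.28, "tz": -0.65, "twist": 0.04},
    {"hand": 1, "tx": -0.05, "ty": -0.28, "tz": -0.65, "twist": 0.04},
    {"hand": 1, "tx": -0.05, "ty": -0.2, "tz": -0.4, "twist": 0},
    {"hand": 1, "tx": 0, "ty": 0, "tz": 0, "twist": 0},
  ],
)

```text
clock: 1.77
eef_pos: [514.3, -243.6, 234.1]
eef_rot: [-0.688, -0.152, 0.695, -0.143]
wrist_force: [0.2, 0.0, 0.0]
finger_gap: 1.003
```

Run:
```python
from h import *
st,M=info(); print(need([514,-247,235]))
p,d=vision.camera("wrist"); cv2.imwrite("pics/w1.png",p[:,:,::-1]); np.save("w1.npy",d)
import pickle; pickle.dump(cam("wrist",st),open("w1.pkl","wb"))
p,d=vision.camera("side"); cv2.imwrite("pics/s1.png",p[:,:,::-1])
```

```text
t 1.77 pos [ 514.3 -243.6  234.1] x [-0.013  0.01  -1.   ] yaw_y deg -65.88 gap 1.003 F [0.21 0.04 0.01] q [-0.56  0.32  1.56  0.    1.28  0.58]
[-0.03679389  0.12036311  0.06670143]
```

View pics/w1.png

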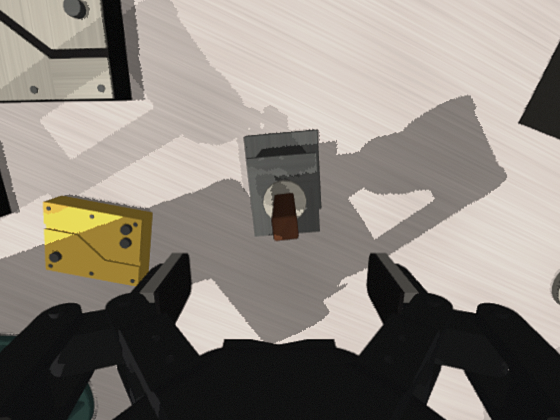

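Run:
```python
import cv2
p=cv2.imread("pics/w1.png"); 
a=cv2.resize(p[120:250,220:350],None,fx=6,fy=6,interpolation=cv2.INTER_CUBIC); a=cv2.convertScaleAbs(a,alpha=1.6,beta=20); cv2.imwrite("pics/c3.png",a[:600] if 0 else cv2.resize(a,(600,600)))
```

```text
(no output)
```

View pics/c3.png

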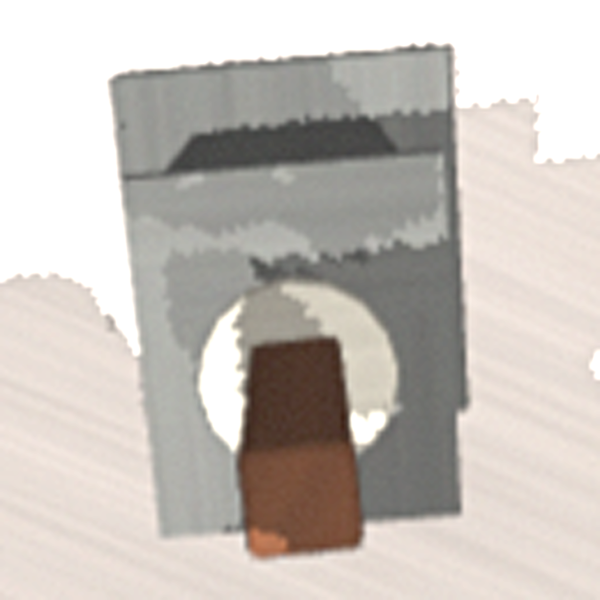

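View pics/s1.png

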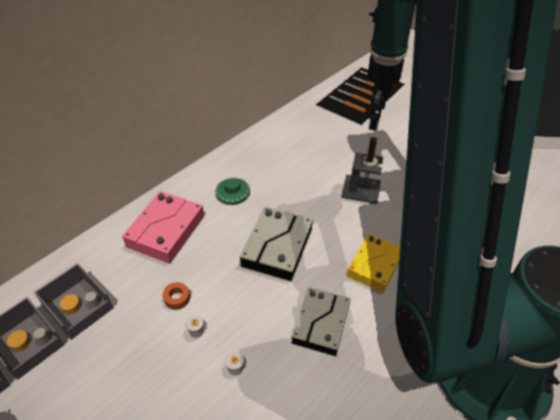

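Run:
```python
from h import *
import pickle
C=pickle.load(open("w1.pkl","rb"))
f=lambda a:np.array(a)/4.615+[220-.4,120-.4]
P=atz(f([[122,178],[443,152],[462,512],[162,535]]),105,C);print(P.round(1))
H=atz(f([[240,452],[359,446],[363,548],[247,557]]),183,C);print(H.round(1),H.mean(0))
print("collar",atz(f([[298,367]]),113,C))
for A in(P,H):
  for i in range(4):
    v=A[(i+1)%4]-A[i]; print(np.linalg.norm(v).round(1),np.degrees(np.arctan2(v[1],v[0])).round(1))
```

```text
[[ 534.5 -200.   105. ]
 [ 564.9 -255.3  105. ]
 [ 499.3 -291.7  105. ]
 [ 468.5 -236.4  105. ]]
[[ 516.9 -236.3  183. ]
 [ 525.  -251.9  183. ]
 [ 510.7 -259.3  183. ]
 [ 502.1 -243.9  183. ]] [ 513.67621999 -247.83286888  183.        ]
collar [[ 515.67542115 -246.50804743  113.        ]]
63.0 -61.2
75.0 -150.9
63.4 119.1
75.3 28.8
17.6 -62.6
16.2 -152.7
17.5 119.2
16.7 27.4
```

Call:
send_rows(
  motion=[
    {"hand": 1, "tx": 0, "ty": 0.06, "tz": 0.03, "twist": -0.37},
    {"hand": 1, "tx": 0, "ty": 0.06, "tz": 0.03, "twist": -0.37},
    {"hand": 1, "tx": 0.3, "ty": 0, "tz": 0, "twist": 0},
    {"hand": 1, "tx": 0.3, "ty": 0, "tz": 0, "twist": 0},
    {"hand": 1, "tx": 0.3, "ty": 0, "tz": 0, "twist": 0},
    {"hand": 1, "tx": 0.3, "ty": 0, "tz": 0, "twist": 0},
    {"hand": 1, "tx": 0.3, "ty": 0, "tz": 0, "twist": 0},
    {"hand": 1, "tx": 0, "ty": 0, "tz": 0, "twist": 0},
    {"hand": 1, "tx": 0, "ty": 0, "tz": 0, "twist": 0},
    {"hand": 1, "tx": 0, "ty": 0, "tz": 0, "twist": 0},
  ],
)

```text
clock: 2.7
eef_pos: [506.5, -251.9, 189.6]
eef_rot: [-0.68, -0.178, 0.692, -0.167]
wrist_force: [-0.3, 0.3, -0.1]
finger_gap: 0.998
```

Run:
```python
from h import *
st,M=info(); print(need([514.3,-247.3,131]))
```

```text
t 2.70 pos [ 506.5 -251.9  189.6] x [-0.02   0.011 -1.   ] yaw_y deg -61.79 gap 0.998 F [-0.32  0.3  -0.12] q [-0.58  0.36  1.62 -0.    1.18  0.5 ]
[ 2.34045657  0.03092853 -0.39393349]
```

Call:
send_rows(
  motion=[
    {"hand": 1, "tx": 0, "ty": 0, "tz": 0, "twist": 0},
    {"hand": 1, "tx": 0, "ty": 0, "tz": 0, "twist": 0},
    {"hand": 1, "tx": 0, "ty": 0, "tz": 0, "twist": 0},
    {"hand": 1, "tx": 0, "ty": 0, "tz": 0, "twist": 0},
    {"hand": 1, "tx": 0, "ty": 0, "tz": 0, "twist": 0},
    {"hand": 1, "tx": 0, "ty": 0, "tz": 0, "twist": 0},
    {"hand": 1, "tx": 0, "ty": 0, "tz": 0, "twist": 0},
    {"hand": 1, "tx": 0, "ty": 0, "tz": 0, "twist": 0},
    {"hand": 1, "tx": 0, "ty": 0, "tz": 0, "twist": 0},
    {"hand": 1, "tx": 0, "ty": 0, "tz": 0, "twist": 0},
  ],
)

```text
clock: 3.53
eef_pos: [507.9, -252.3, 191.6]
eef_rot: [-0.681, -0.177, 0.691, -0.168]
wrist_force: [0.0, -0.2, 0.5]
finger_gap: 0.998
```

Run:
```python
from h import *
st,M=info(); print(need([514.3,-247.3,131]))
```

```text
t 3.53 pos [ 507.9 -252.3  191.6] x [-0.017  0.008 -1.   ] yaw_y deg -61.75 gap 0.998 F [ 0.02 -0.19  0.53] q [-0.58  0.36  1.61 -0.    1.18  0.5 ]
[ 2.42158876 -0.01768676 -0.34518101]
```

Call:
send_rows(
  motion=[
    {"hand": 1, "tx": 0, "ty": 0, "tz": -0.12, "twist": 0},
    {"hand": 1, "tx": 0, "ty": 0, "tz": -0.12, "twist": 0},
    {"hand": 1, "tx": 0, "ty": 0, "tz": -0.11, "twist": 0},
    {"hand": 1, "tx": 0.2, "ty": 0, "tz": 0, "twist": 0},
    {"hand": 1, "tx": 0.2, "ty": 0, "tz": 0, "twist": 0},
    {"hand": 1, "tx": 0.2, "ty": 0, "tz": 0, "twist": 0},
    {"hand": 1, "tx": 0.2, "ty": 0, "tz": 0, "twist": 0},
    {"hand": 1, "tx": 0.2, "ty": 0, "tz": 0, "twist": 0},
    {"hand": 1, "tx": 0.2, "ty": 0, "tz": 0, "twist": 0},
    {"hand": 1, "tx": 0, "ty": 0, "tz": 0, "twist": 0},
  ],
)

```text
clock: 4.37
eef_pos: [515.5, -247.0, 157.5]
eef_rot: [-0.68, -0.177, 0.691, -0.168]
wrist_force: [0.7, 0.9, 0.5]
finger_gap: 1.005
```

Run:
```python
from h import *
st,M=info(); print(need([514.3,-247.3,131]))
for i in range(3): print(status.read_state()['eef_pos'])
```

```text
t 4.37 pos [ 515.5 -247.   157.5] x [-0.018  0.009 -1.   ] yaw_y deg -61.74 gap 1.005 F [0.75 0.86 0.46] q [-0.57  0.41  1.64 -0.    1.12  0.51]
[1.05975023 0.00557046 0.03687637]
[ 515.5321178  -246.9830366   157.47961139]
[ 515.5321178  -246.9830366   157.47961139]
[ 515.5321178  -246.9830366   157.47961139]
```

Call:
send_rows(
  motion=[
    {"hand": 1, "tx": 0.17, "ty": 0, "tz": 0.01, "twist": 0},
    {"hand": 1, "tx": 0.17, "ty": 0, "tz": 0.01, "twist": 0},
    {"hand": 1, "tx": 0.17, "ty": 0, "tz": 0.01, "twist": 0},
    {"hand": 1, "tx": 0.17, "ty": 0, "tz": 0.01, "twist": 0},
    {"hand": 1, "tx": 0.17, "ty": 0, "tz": 0, "twist": 0},
    {"hand": 1, "tx": 0.17, "ty": 0, "tz": 0, "twist": 0},
    {"hand": 1, "tx": 0, "ty": 0, "tz": 0, "twist": 0},
    {"hand": 1, "tx": 0, "ty": 0, "tz": 0, "twist": 0},
    {"hand": 1, "tx": 0, "ty": 0, "tz": 0, "twist": 0},
    {"hand": 1, "tx": 0, "ty": 0, "tz": 0, "twist": 0},
  ],
)

```text
clock: 5.2
eef_pos: [513.8, -247.4, 128.8]
eef_rot: [-0.68, -0.177, 0.691, -0.168]
wrist_force: [-0.0, -0.6, -0.0]
finger_gap: 1.002
```

Run:
```python
from h import *
st,M=info(); print(need([514.3,-247.3,131]))
p,d=vision.camera("wrist"); cv2.imwrite("pics/w2.png",p[:,:,::-1])
```

```text
t 5.20 pos [ 513.8 -247.4  128.8] x [-0.019  0.009 -1.   ] yaw_y deg -61.76 gap 1.002 F [-0.03 -0.62 -0.01] q [-0.57  0.44  1.67 -0.    1.05  0.51]
[-0.08911503  0.00495091 -0.0172842 ]
```

View pics/w2.png

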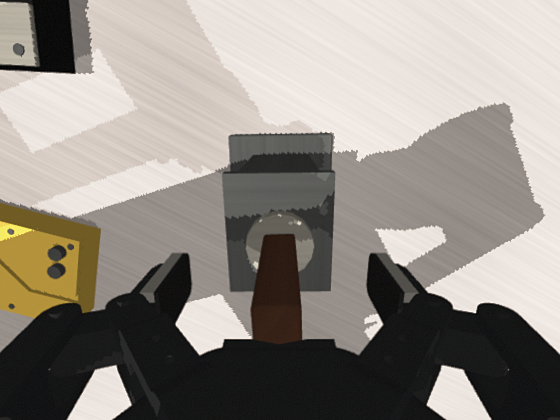

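The handle (275,300) is centred between the open fingers (185 and 370) and square to them. I'll close.

Call:
send_rows(
  motion=[
    {"hand": -1, "tx": 0, "ty": 0, "tz": 0, "twist": 0},
    {"hand": -1, "tx": 0, "ty": 0, "tz": 0, "twist": 0},
    {"hand": -1, "tx": 0, "ty": 0, "tz": 0, "twist": 0},
    {"hand": -1, "tx": 0, "ty": 0, "tz": 0, "twist": 0},
    {"hand": -1, "tx": 0, "ty": 0, "tz": 0, "twist": 0},
    {"hand": -1, "tx": 0, "ty": 0, "tz": 0, "twist": 0},
    {"hand": -1, "tx": 0, "ty": 0, "tz": 0, "twist": 0},
    {"hand": -1, "tx": 0, "ty": 0, "tz": 0, "twist": 0},
    {"hand": -1, "tx": 0, "ty": 0, "tz": 0, "twist": 0},
    {"hand": -1, "tx": 0, "ty": 0, "tz": 0, "twist": 0},
  ],
  force=60,
)

```text
clock: 6.08
eef_pos: [514.5, -247.7, 129.9]
eef_rot: [-0.681, -0.177, 0.691, -0.168]
wrist_force: [-0.8, -0.5, 0.3]
finger_gap: 0.207
```

Run:
```python
from h import *
st,M=info()
```

```text
t 6.08 pos [ 514.5 -247.7  129.9] x [-0.017  0.008 -1.   ] yaw_y deg -61.75 gap 0.207 F [-0.79 -0.54  0.3 ] q [-0.57  0.44  1.67 -0.    1.05  0.51]
```

Call:
send_rows(
  motion=[
    {"hand": -1, "tx": -0.3, "ty": 0, "tz": 0, "twist": 0},
    {"hand": -1, "tx": -0.5, "ty": 0, "tz": 0, "twist": 0},
    {"hand": -1, "tx": -0.5, "ty": 0, "tz": 0, "twist": 0},
    {"hand": -1, "tx": -0.5, "ty": 0, "tz": 0, "twist": 0},
    {"hand": -1, "tx": -0.5, "ty": 0, "tz": 0, "twist": 0},
    {"hand": -1, "tx": -0.5, "ty": 0, "tz": 0, "twist": 0},
    {"hand": -1, "tx": -0.5, "ty": 0, "tz": 0, "twist": 0},
    {"hand": -1, "tx": -0.5, "ty": 0, "tz": 0, "twist": 0},
    {"hand": -1, "tx": -0.5, "ty": 0, "tz": 0, "twist": 0},
    {"hand": -1, "tx": 0, "ty": 0, "tz": 0, "twist": 0},
  ],
)

```text
clock: 6.92
eef_pos: [513.8, -247.0, 243.0]
eef_rot: [-0.679, -0.179, 0.693, -0.166]
wrist_force: [0.4, -0.6, -1.0]
finger_gap: 0.203
```

Run:
```python
from h import *
st,M=info(); print(need([541.2,136.2,235]),M.round(3))
for n in ("wrist","side"):
    p,d=vision.camera(n); cv2.imwrite(f"pics/{n}3.png",p[:,:,::-1])
```

```text
t 6.92 pos [ 513.8 -247.   243. ] x [-0.023  0.012 -1.   ] yaw_y deg -61.76 gap 0.203 F [ 0.36 -0.59 -1.05] q [-0.57  0.32  1.54 -0.    1.31  0.51]
[  0.4866544  -12.97355864  -8.22750362] [[-0.023  0.473 -0.881]
 [ 0.012 -0.881 -0.473]
 [-1.    -0.022  0.015]]
```

View pics/wrist3.png

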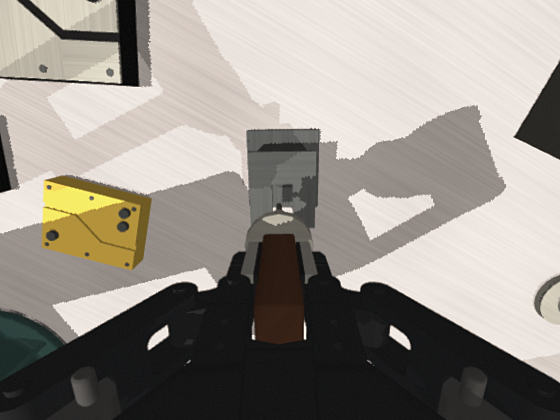

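View pics/side3.png

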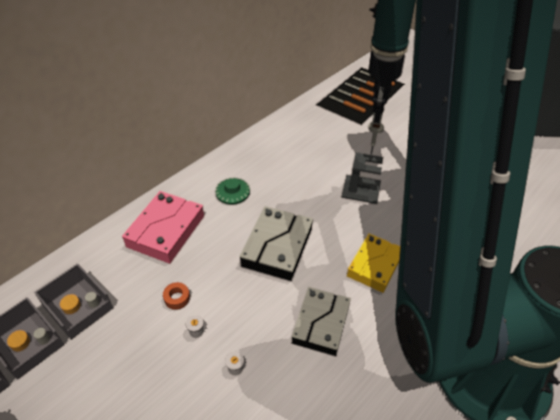

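Call:
send_rows(
  motion=[
    {"hand": -1, "tx": 0, "ty": -0.6, "tz": -0.38, "twist": 0},
    {"hand": -1, "tx": 0, "ty": -0.7, "tz": -0.44, "twist": 0},
    {"hand": -1, "tx": 0, "ty": -0.7, "tz": -0.44, "twist": 0},
    {"hand": -1, "tx": 0, "ty": -0.7, "tz": -0.44, "twist": 0},
    {"hand": -1, "tx": 0, "ty": -0.7, "tz": -0.44, "twist": 0},
    {"hand": -1, "tx": 0, "ty": -0.7, "tz": -0.44, "twist": 0},
    {"hand": -1, "tx": 0, "ty": -0.7, "tz": -0.44, "twist": 0},
    {"hand": -1, "tx": 0, "ty": -0.7, "tz": -0.44, "twist": 0},
    {"hand": -1, "tx": 0, "ty": -0.7, "tz": -0.44, "twist": 0},
    {"hand": -1, "tx": 0, "ty": -0.6, "tz": -0.38, "twist": 0},
  ],
)

```text
clock: 7.85
eef_pos: [519.4, -39.3, 231.4]
eef_rot: [-0.672, -0.18, 0.7, -0.16]
wrist_force: [0.0, 0.3, -2.2]
finger_gap: 0.203
```

```bash
cat >> h.py <<'E'
TIP=np.array([105.,0,0])
def tipneed(target):
    st,M=info(); t=st['eef_pos']+M@TIP; print("tip",t.round(1),"need",((M.T@(np.asarray(target)-t))/25).round(3)); return st,M
E
python3 - <<'E'
from h import *
tipneed([541.2,136.2,130])
E
```

```text
t 7.85 pos [519.4 -39.3 231.4] x [-0.045  0.019 -0.999] yaw_y deg -62.19 gap 0.203 F [ 0.04  0.3  -2.24] q [-0.21  0.27  1.64  0.01  1.27  0.87]
tip [514.7 -37.3 126.5] need [-0.052 -5.646 -4.174]
```

Call:
send_rows(
  motion=[
    {"hand": -1, "tx": -0.02, "ty": -0.6, "tz": -0.45, "twist": 0},
    {"hand": -1, "tx": -0.02, "ty": -0.6, "tz": -0.45, "twist": 0},
    {"hand": -1, "tx": -0.02, "ty": -0.6, "tz": -0.45, "twist": 0},
    {"hand": -1, "tx": -0.02, "ty": -0.6, "tz": -0.45, "twist": 0},
    {"hand": -1, "tx": -0.02, "ty": -0.6, "tz": -0.45, "twist": 0},
    {"hand": -1, "tx": -0.02, "ty": -0.6, "tz": -0.45, "twist": 0},
    {"hand": -1, "tx": -0.02, "ty": -0.6, "tz": -0.45, "twist": 0},
    {"hand": -1, "tx": -0.02, "ty": -0.6, "tz": -0.45, "twist": 0},
    {"hand": -1, "tx": -0.02, "ty": -0.4, "tz": -0.3, "twist": 0},
    {"hand": -1, "tx": 0, "ty": 0, "tz": 0, "twist": 0},
  ],
)

```text
clock: 8.68
eef_pos: [536.2, 132.9, 225.3]
eef_rot: [-0.664, -0.184, 0.707, -0.158]
wrist_force: [0.1, 0.5, -1.5]
finger_gap: 0.205
```

Run:
```python
from h import *
st,M=tipneed([541.2,136.2,130])
print(M.round(3))
p,d=vision.camera("wrist"); cv2.imwrite("pics/w4.png",p[:,:,::-1])
import pickle; pickle.dump(st,open("w4.pkl","wb"))
for n in ("top","side"):
    p,d=vision.camera(n); cv2.imwrite(f"pics/{n}4.png",p[:,:,::-1])
```

```text
t 8.68 pos [536.2 132.9 225.3] x [-0.068  0.021 -0.997] yaw_y deg -62.09 gap 0.205 F [ 0.1   0.48 -1.48] q [0.1  0.33 1.57 0.03 1.3  1.17]
tip [529.1 135.1 120.6] need [-0.407  0.169 -0.429]
[[-0.068  0.468 -0.881]
 [ 0.021 -0.883 -0.47 ]
 [-0.997 -0.05   0.05 ]]
```

View pics/w4.png

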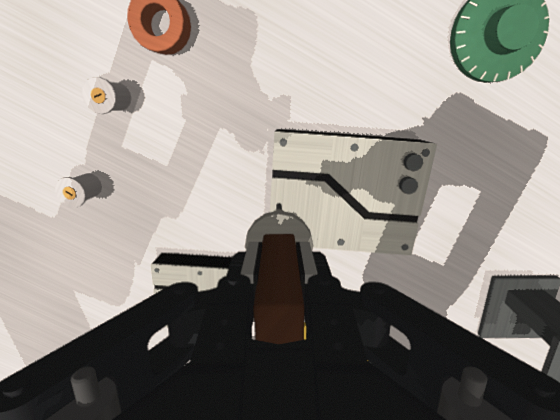

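View pics/side4.png

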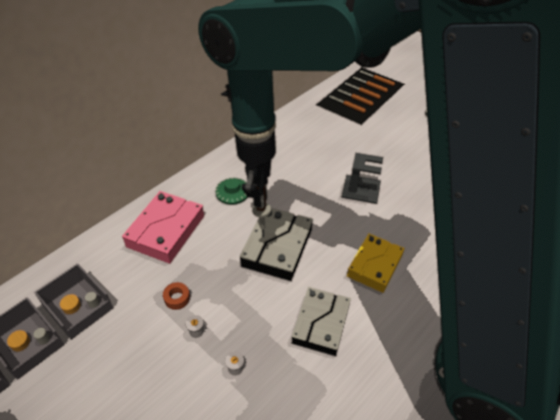

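Call:
send_rows(
  motion=[
    {"hand": -1, "tx": 0, "ty": 0.06, "tz": -0.14, "twist": 0},
    {"hand": -1, "tx": 0, "ty": 0.06, "tz": -0.14, "twist": 0},
    {"hand": -1, "tx": 0, "ty": 0.05, "tz": -0.14, "twist": 0},
    {"hand": -1, "tx": 0, "ty": 0, "tz": 0, "twist": 0},
    {"hand": -1, "tx": 0, "ty": 0, "tz": 0, "twist": 0},
    {"hand": -1, "tx": 0, "ty": 0, "tz": 0, "twist": 0},
    {"hand": -1, "tx": 0, "ty": 0, "tz": 0, "twist": 0},
    {"hand": -1, "tx": 0, "ty": 0, "tz": 0, "twist": 0},
    {"hand": -1, "tx": 0, "ty": 0, "tz": 0, "twist": 0},
    {"hand": -1, "tx": 0, "ty": 0, "tz": 0, "twist": 0},
  ],
)

```text
clock: 9.67
eef_pos: [548.4, 127.1, 224.6]
eef_rot: [-0.664, -0.181, 0.708, -0.157]
wrist_force: [1.0, 1.2, -1.8]
finger_gap: 0.198
```

Run:
```python
from h import *
st,M=tipneed([541.2,136.2,48])
```

```text
t 9.67 pos [548.4 127.1 224.6] x [-0.068  0.018 -0.998] yaw_y deg -62.46 gap 0.198 F [ 0.99  1.22 -1.82] q [0.09 0.35 1.55 0.02 1.31 1.17]
tip [541.3 128.9 119.8] need [ 2.872 -0.122 -0.281]
```

Run:
```python
from h import *
st,M=tipneed([541.2,136.2,48])
p,d=vision.camera("wrist"); cv2.imwrite("pics/w5.png",p[:,:,::-1])
st2,M=tipneed([541.2,136.2,48])
import pickle; pickle.dump(cam("wrist",st),open("w5.pkl","wb"))
a=cv2.resize(p[110:260,240:440,::-1],None,fx=4,fy=4,interpolation=cv2.INTER_CUBIC); cv2.imwrite("pics/c5.png",a)
```

```text
t 9.67 pos [548.4 127.1 224.6] x [-0.068  0.018 -0.998] yaw_y deg -62.46 gap 0.198 F [ 0.99  1.22 -1.82] q [0.09 0.35 1.55 0.02 1.31 1.17]
tip [541.3 128.9 119.8] need [ 2.872 -0.122 -0.281]
t 9.72 pos [548.4 127.1 224.6] x [-0.068  0.018 -0.998] yaw_y deg -62.46 gap 0.206 F [-0.39 -0.66 -1.75] q [0.09 0.35 1.55 0.02 1.31 1.17]
tip [541.3 129.  119.8] need [ 2.872 -0.121 -0.281]
```

View pics/c5.png

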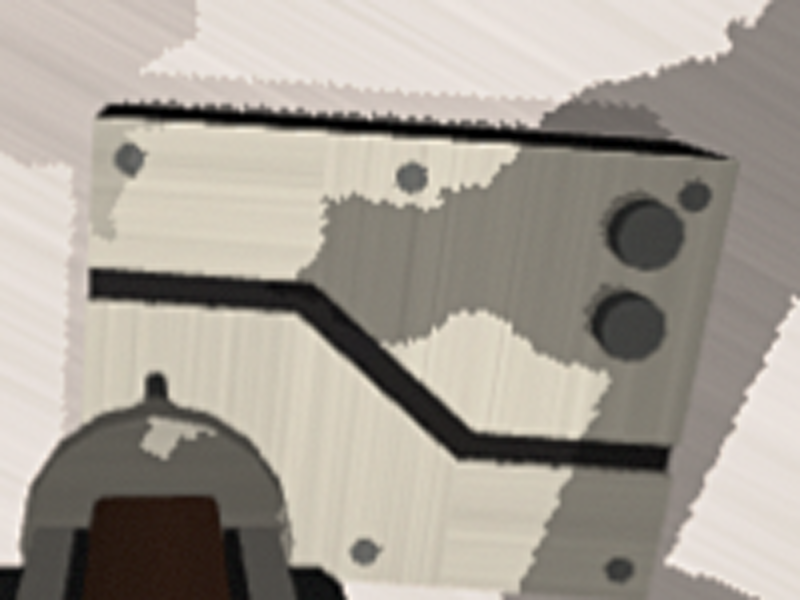

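Run:
```python
from h import *
import pickle
C=pickle.load(open("w5.pkl","rb")); Ct=cam("top")
f=lambda a:np.array(a)/4+[240-.375,110-.375]
uvw=f([[90,285],[308,295],[465,446],[668,459],[630,327],[648,235]])
idx=[0,1,2,3,5,6]
r=fitpose(CASE,[(idx,uvw,C)]); print("wrist",r.x.round(3),r.fun.reshape(-1,2).round(1).tolist())
uvt=np.array([[150,342],[297,270],[466,312],[612,240],[264,440],[511,168],[481,107]])/6+[190-.42,175-.42]
r2=fitpose(CASE,[(idx,uvw,C),(list(range(7)),uvt,Ct)]);print("both",r2.x.round(3),r2.fun.reshape(-1,2).round(1).tolist())
p=cv2.imread("pics/side0.png"); cv2.imwrite("pics/c6.png",cv2.resize(p[200:290,230:320],None,fx=6,fy=6,interpolation=cv2.INTER_CUBIC))
print(toW(r.x,SEAM).round(1).tolist())
```

```text
wrist [549.743  65.091  -2.714] [[-1.1, -0.5], [-1.5, 0.4], [-0.3, -0.6], [1.4, -0.4], [0.9, 0.8], [0.7, 0.5]]
both [550.185  64.903  -2.716] [[-0.8, -0.8], [-1.2, 0.2], [-0.0, -0.8], [1.7, -0.6], [1.3, 0.6], [1.1, 0.3], [-0.5, 0.7], [-0.3, 0.9], [-0.2, 0.5], [0.0, 0.8], [-0.6, 1.3], [-0.4, 0.4], [-0.3, 0.3]]
[[538.9, 137.1, 40.0], [548.3, 116.6, 40.0], [557.6, 96.1, 40.0], [549.7, 65.1, 40.0], [541.9, 34.1, 40.0], [551.2, 13.6, 40.0], [560.5, -6.9, 40.0]]
```

View pics/c6.png

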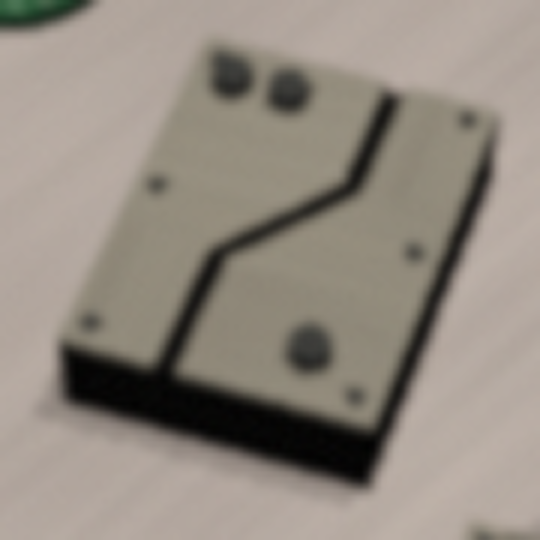

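Run:
```python
from h import *
Cs=cam("side");Ct=cam("top")
uvs=np.array([[168,372],[213,252],[352,185],[388,97]])/6+[230-.42,200-.42]
i4=[0,1,2,3]
r=fitpose(CASE,[(i4,uvs,Cs)]); print("side",r.x.round(3),r.fun.reshape(-1,2).round(1).tolist())
uvt=np.array([[150,342],[297,270],[466,312],[612,240],[264,440],[511,168],[481,107]])/6+[190-.42,175-.42]
# outline corners of the covers' top (top view)
M2=np.array([[-65,-85,45],[65,-85,45],[-65,85,45],[65,85,45.]])
uo=np.array([[92,230],[228,540],[518,38],[665,345]])/6+[190-.42,175-.42]
r=fitpose(M2,[(i4,uo,Ct)]); print("top outline",r.x.round(3),r.fun.reshape(-1,2).round(1).tolist())
import pickle
C=pickle.load(open("w5.pkl","rb"))
uw=np.array([[95,115],[732,160],[655,600]])/4+[240-.375,110-.375]
r=fitpose(M2,[([0,2,3],uw,C)]); print("wrist outline",r.x.round(3),r.fun.reshape(-1,2).round(1).tolist())
```

```text
side [551.343  65.98    3.58 ] [[-0.4, -0.1], [0.5, 0.8], [-0.6, 0.8], [0.5, -1.7]]
top outline [553.034  66.12    3.548] [[0.0, -1.4], [1.3, 1.1], [-0.7, -1.0], [-0.7, 1.3]]
wrist outline [550.319  64.984  -2.712] [[-1.0, 0.9], [2.2, -0.7], [-1.3, 0.0]]
```

```bash
cat >> h.py <<'E'
CP=[551.0,64.9,-2.715]
S=toW(CP,SEAM)
def incase(t):
    c,s=np.cos(CP[2]),np.sin(CP[2]); d=np.asarray(t)-[CP[0],CP[1],0]; return np.array([c*d[0]+s*d[1],-s*d[0]+c*d[1],d[2]])
E
python3 - <<'E'
from h import *
print(S.round(1)); tipneed(S[0]+[0,0,15])
E
```

```text
[[540.2 136.9  40. ]
 [549.6 116.4  40. ]
 [558.9  95.9  40. ]
 [551.   64.9  40. ]
 [543.1  33.9  40. ]
 [552.4  13.4  40. ]
 [561.8  -7.1  40. ]]
t 9.72 pos [548.4 127.1 224.6] x [-0.068  0.018 -0.998] yaw_y deg -62.46 gap 0.206 F [-0.39 -0.66 -1.75] q [0.09 0.35 1.55 0.02 1.31 1.17]
tip [541.3 129.  119.8] need [ 2.595 -0.177 -0.246]
```

Call:
send_rows(
  motion=[
    {"hand": -1, "tx": 0.2, "ty": -0.02, "tz": -0.03, "twist": 0},
    {"hand": -1, "tx": 0.3, "ty": -0.02, "tz": -0.03, "twist": 0},
    {"hand": -1, "tx": 0.3, "ty": -0.02, "tz": -0.03, "twist": 0},
    {"hand": -1, "tx": 0.3, "ty": -0.02, "tz": -0.03, "twist": 0},
    {"hand": -1, "tx": 0.3, "ty": -0.02, "tz": -0.03, "twist": 0},
    {"hand": -1, "tx": 0.3, "ty": -0.02, "tz": -0.03, "twist": 0},
    {"hand": -1, "tx": 0.3, "ty": -0.02, "tz": -0.03, "twist": 0},
    {"hand": -1, "tx": 0.3, "ty": -0.02, "tz": -0.03, "twist": 0},
    {"hand": -1, "tx": 0.2, "ty": -0.02, "tz": 0, "twist": 0},
    {"hand": -1, "tx": 0, "ty": 0, "tz": 0, "twist": 0},
  ],
)

```text
clock: 10.55
eef_pos: [545.9, 136.1, 153.8]
eef_rot: [-0.663, -0.181, 0.709, -0.157]
wrist_force: [-0.6, 0.4, -1.7]
finger_gap: 0.198
```

Run:
```python
from h import *
st,M=tipneed(S[0]+[0,0,15])
p,d=vision.camera("wrist"); cv2.imwrite("pics/w6.png",p[:,:,::-1])
p,d=vision.camera("wrist"); st,M=tipneed(S[0]+[0,0,15])
import pickle; pickle.dump(cam("wrist",st),open("w6.pkl","wb"))
a=cv2.resize(p[150:240,240:390,::-1],None,fx=5,fy=5,interpolation=cv2.INTER_CUBIC); cv2.imwrite("pics/c7.png",a)
print(proj(st['eef_pos']+M@TIP,cam("wrist",st)))
print(proj(S[:3],cam("wrist",st)))
```

```text
t 10.55 pos [545.9 136.1 153.8] x [-0.071  0.018 -0.997] yaw_y deg -62.44 gap 0.198 F [-0.56  0.4  -1.67] q [0.1  0.42 1.63 0.03 1.16 1.18]
tip [538.5 138.   49.1] need [-0.24   0.061 -0.03 ]
t 10.65 pos [546.6 136.1 154.9] x [-0.069  0.018 -0.997] yaw_y deg -62.44 gap 0.204 F [ 0.13  0.56 -1.84] q [0.1  0.42 1.63 0.03 1.16 1.18]
tip [539.3 138.   50.2] need [-0.195  0.045 -0.003]
[[278.65557262 204.8653257 ]]
[[280.72792222 200.92298434]
 [305.92135568 202.59333923]
 [331.2013087  204.27158376]]
```

View pics/c7.png

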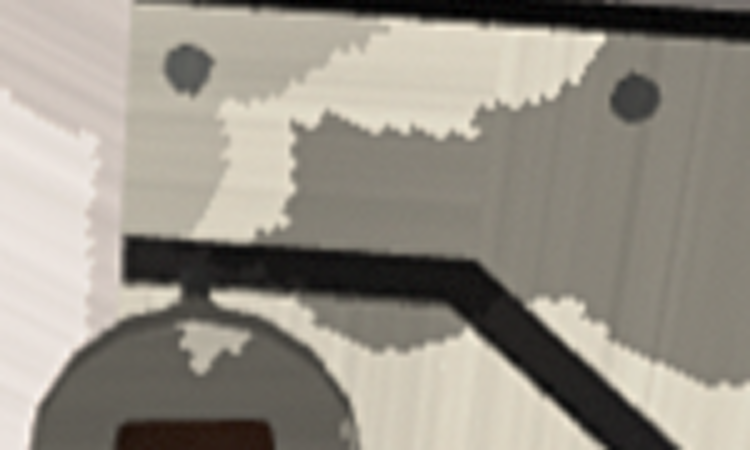

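Run:
```python
from h import *
import pickle
C=pickle.load(open("w6.pkl","rb"))
uv=[[264,201.6],[332.2,205.8]]
for z in (42,45):
    P=atz(uv,z,C); print(z,P.round(1), np.linalg.norm(P[1]-P[0]))
    print(toW(CP,[[-20,-85,z],[-20,-25,z]]).round(1), incase(P[0]).round(1),incase(P[1]).round(1))
st,M=tipneed([540,137,40])
print(incase(st['eef_pos']+M@TIP))
```

```text
42 [[533.2 149.9  42. ]
 [558.5  95.   42. ]] 60.4894312249854
[[534.  150.6  42. ]
 [558.9  95.9  42. ]] [-19.  -84.8  42. ] [-19.3 -24.3  42. ]
45 [[534.2 150.1  45. ]
 [559.2  95.8  45. ]] 59.76528040246276
[[534.  150.6  45. ]
 [558.9  95.9  45. ]] [-20.  -84.5  45. ] [-20.3 -24.8  45. ]
t 10.65 pos [546.6 136.1 154.9] x [-0.069  0.018 -0.997] yaw_y deg -62.44 gap 0.204 F [ 0.13  0.56 -1.84] q [0.1  0.42 1.63 0.03 1.16 1.18]
tip [539.3 138.   50.2] need [ 0.404  0.066 -0.028]
[-19.58379028 -71.34536762  50.19181803]
```

```bash
sed -i 's/^CP=.*/CP=[550.7,64.6,-2.715]/' h.py
python3 - <<'E'
from h import *
print(S.round(1)); tipneed(S[0]+[0,0,-4.5])
E
```

```text
[[539.9 136.6  40. ]
 [549.3 116.1  40. ]
 [558.6  95.6  40. ]
 [550.7  64.6  40. ]
 [542.8  33.6  40. ]
 [552.1  13.1  40. ]
 [561.5  -7.4  40. ]]
t 10.65 pos [546.6 136.1 154.9] x [-0.069  0.018 -0.997] yaw_y deg -62.44 gap 0.204 F [ 0.13  0.56 -1.84] q [0.1  0.42 1.63 0.03 1.16 1.18]
tip [539.3 138.   50.2] need [ 0.583  0.088 -0.029]
```

Call:
send_rows(
  motion=[
    {"hand": -1, "tx": 0.06, "ty": 0.03, "tz": -0.01, "twist": 0},
    {"hand": -1, "tx": 0.06, "ty": 0.03, "tz": -0.01, "twist": 0},
    {"hand": -1, "tx": 0.06, "ty": 0.03, "tz": -0.01, "twist": 0},
    {"hand": -1, "tx": 0.06, "ty": 0, "tz": 0, "twist": 0},
    {"hand": -1, "tx": 0.06, "ty": 0, "tz": 0, "twist": 0},
    {"hand": -1, "tx": 0.06, "ty": 0, "tz": 0, "twist": 0},
    {"hand": -1, "tx": 0.06, "ty": 0, "tz": 0, "twist": 0},
    {"hand": -1, "tx": 0.06, "ty": 0, "tz": 0, "twist": 0},
    {"hand": -1, "tx": 0.06, "ty": 0, "tz": 0, "twist": 0},
    {"hand": -1, "tx": 0.04, "ty": 0, "tz": 0, "twist": 0},
  ],
)

```text
clock: 11.48
eef_pos: [549.2, 134.3, 141.5]
eef_rot: [-0.665, -0.18, 0.707, -0.157]
wrist_force: [-0.2, 0.5, 0.0]
finger_gap: 0.199
```

Run:
```python
from h import *
st,M=tipneed(S[0]+[0,0,-4.5]); print(incase(st['eef_pos']+M@TIP).round(1))
p,d=vision.camera("wrist"); 
a=cv2.resize(p[150:240,240:390,::-1],None,fx=5,fy=5,interpolation=cv2.INTER_CUBIC); cv2.imwrite("pics/c8.png",a)
st,M=info()
```

```text
t 11.48 pos [549.2 134.3 141.5] x [-0.065  0.018 -0.998] yaw_y deg -62.44 gap 0.199 F [-0.19  0.52  0.04] q [0.1  0.44 1.64 0.03 1.13 1.18]
tip [542.4 136.2  36.8] need [ 0.057 -0.058  0.075]
[-22.  -68.6  36.8]
t 11.53 pos [549.1 134.3 141.4] x [-0.065  0.018 -0.998] yaw_y deg -62.44 gap 0.203 F [-0.45 -0.49  0.06] q [0.1  0.44 1.64 0.03 1.13 1.18]
```

View pics/c8.png

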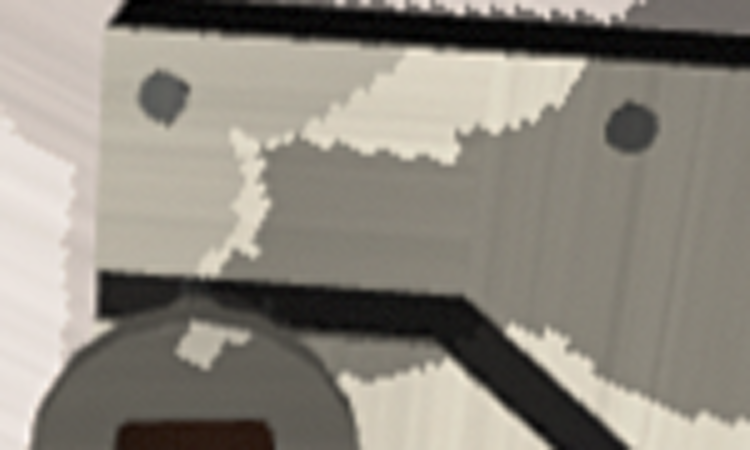

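```bash
cat >> h.py <<'E'
def go(x,y,z=35.5):
    st,M=axes(); t=st['eef_pos']+M@TIP; g=toW(CP,[[x,y,z]])[0]
    print("t %.2f"%st['clock'],"tip in case",incase(t).round(1),"Fz %.2f"%st['wrist_force'][2],"F",st['wrist_force'].round(1),"tilt",M[:2,0].round(3),"need",((M.T@(g-t))/25).round(3))
    return st,M
E
python3 - <<'E'
from h import *
go(-20,-53)
E
```

```text
t 11.53 tip in case [-21.9 -68.6  36.6] Fz 0.06 F [-0.5 -0.5  0.1] tilt [-0.065  0.018] need [0.021 0.621 0.11 ]
```

Call:
send_rows(
  motion=[
    {"hand": -1, "tx": 0.0, "ty": 0.05, "tz": 0.02, "twist": 0},
    {"hand": -1, "tx": 0.0, "ty": 0.06, "tz": 0.02, "twist": 0},
    {"hand": -1, "tx": 0.0, "ty": 0.06, "tz": 0.02, "twist": 0},
    {"hand": -1, "tx": 0.0, "ty": 0.06, "tz": 0.02, "twist": 0},
    {"hand": -1, "tx": 0.0, "ty": 0.06, "tz": 0.01, "twist": 0},
    {"hand": -1, "tx": 0.0, "ty": 0.06, "tz": 0.01, "twist": 0},
    {"hand": -1, "tx": 0.0, "ty": 0.06, "tz": 0.01, "twist": 0},
    {"hand": -1, "tx": 0.0, "ty": 0.06, "tz": 0, "twist": 0},
    {"hand": -1, "tx": 0.0, "ty": 0.06, "tz": 0, "twist": 0},
    {"hand": -1, "tx": 0.0, "ty": 0.06, "tz": 0, "twist": 0},
  ],
)

```text
clock: 12.37
eef_pos: [554.2, 120.0, 141.5]
eef_rot: [-0.666, -0.181, 0.707, -0.156]
wrist_force: [-0.2, 2.0, -0.3]
finger_gap: 0.2
```

Run:
```python
from h import *
go(-20,-38)
```

```text
t 12.37 tip in case [-20.9 -53.8  36.7] Fz -0.34 F [-0.2  2.  -0.3] tilt [-0.064  0.021] need [0.021 0.63  0.068]
```

Call:
send_rows(
  motion=[
    {"hand": -1, "tx": 0.01, "ty": 0.06, "tz": 0.01, "twist": 0},
    {"hand": -1, "tx": 0.01, "ty": 0.06, "tz": 0.01, "twist": 0},
    {"hand": -1, "tx": 0.01, "ty": 0.06, "tz": 0.01, "twist": 0},
    {"hand": -1, "tx": 0.01, "ty": 0.06, "tz": 0.01, "twist": 0},
    {"hand": -1, "tx": 0.01, "ty": 0.06, "tz": 0.01, "twist": 0},
    {"hand": -1, "tx": 0.0, "ty": 0.06, "tz": 0.01, "twist": 0},
    {"hand": -1, "tx": 0.0, "ty": 0.06, "tz": 0.01, "twist": 0},
    {"hand": -1, "tx": 0.0, "ty": 0.06, "tz": 0, "twist": 0},
    {"hand": -1, "tx": 0.0, "ty": 0.06, "tz": 0, "twist": 0},
    {"hand": -1, "tx": 0.0, "ty": 0.06, "tz": 0, "twist": 0},
  ],
)

```text
clock: 13.2
eef_pos: [560.0, 104.7, 139.4]
eef_rot: [-0.666, -0.181, 0.707, -0.156]
wrist_force: [-0.6, 1.1, 0.5]
finger_gap: 0.2
```

Run:
```python
from h import *
go(-20,-25)
p,d=vision.camera("wrist"); 
a=cv2.resize(p[150:240,240:390,::-1],None,fx=5,fy=5,interpolation=cv2.INTER_CUBIC); cv2.imwrite("pics/c9.png",a)
go(-20,-25)
```

```text
t 13.20 tip in case [-19.8 -37.6  34.7] Fz 0.55 F [-0.6  1.1  0.5] tilt [-0.065  0.022] need [-0.057  0.5    0.022]
t 13.25 tip in case [-19.9 -37.1  34.7] Fz 0.36 F [-1.6 -0.7  0.4] tilt [-0.064  0.021] need [-0.056  0.482  0.023]
```

View pics/c9.png

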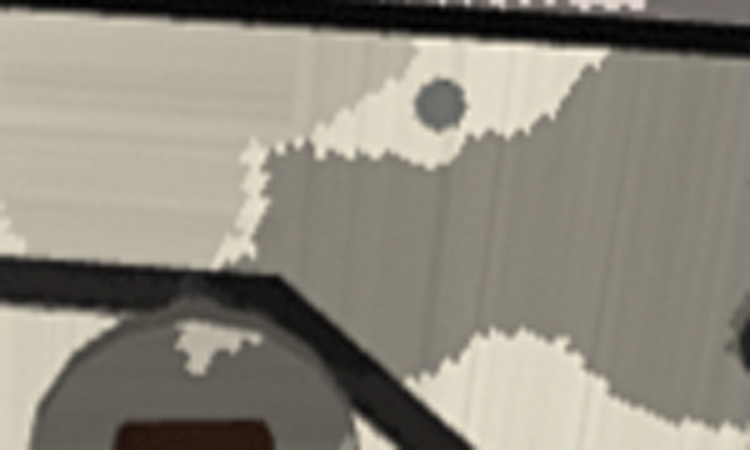

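Call:
send_rows(
  motion=[
    {"hand": -1, "tx": -0.01, "ty": 0.06, "tz": 0.0, "twist": 0},
    {"hand": -1, "tx": 0.0, "ty": 0.06, "tz": 0.01, "twist": 0},
    {"hand": -1, "tx": -0.01, "ty": 0.06, "tz": 0.0, "twist": 0},
    {"hand": -1, "tx": 0.0, "ty": 0.06, "tz": 0.01, "twist": 0},
    {"hand": -1, "tx": -0.01, "ty": 0.06, "tz": 0.0, "twist": 0},
    {"hand": -1, "tx": 0.0, "ty": 0.06, "tz": 0.0, "twist": 0},
    {"hand": -1, "tx": 0.0, "ty": 0.06, "tz": 0.0, "twist": 0},
    {"hand": -1, "tx": 0.0, "ty": 0.06, "tz": 0, "twist": 0},
    {"hand": -1, "tx": 0.0, "ty": 0.03, "tz": 0.01, "twist": 0},
    {"hand": -1, "tx": 0.0, "ty": 0.01, "tz": 0.02, "twist": 0},
  ],
)

```text
clock: 14.08
eef_pos: [565.9, 91.0, 139.6]
eef_rot: [-0.666, -0.181, 0.707, -0.156]
wrist_force: [-0.1, 0.9, 0.8]
finger_gap: 0.203
```

Run:
```python
from h import *
go(-10,-12.5)
```

```text
t 14.08 tip in case [-19.5 -22.6  34.9] Fz 0.79 F [-0.1  0.9  0.8] tilt [-0.064  0.021] need [-0.026  0.38   0.404]
```

Call:
send_rows(
  motion=[
    {"hand": -1, "tx": 0.0, "ty": 0.02, "tz": 0.06, "twist": 0},
    {"hand": -1, "tx": 0.0, "ty": 0.04, "tz": 0.05, "twist": 0},
    {"hand": -1, "tx": -0.01, "ty": 0.05, "tz": 0.05, "twist": 0},
    {"hand": -1, "tx": 0.0, "ty": 0.05, "tz": 0.05, "twist": 0},
    {"hand": -1, "tx": -0.01, "ty": 0.05, "tz": 0.05, "twist": 0},
    {"hand": -1, "tx": 0.0, "ty": 0.05, "tz": 0.05, "twist": 0},
    {"hand": -1, "tx": -0.01, "ty": 0.05, "tz": 0.04, "twist": 0},
    {"hand": -1, "tx": 0.0, "ty": 0.05, "tz": 0.05, "twist": 0},
    {"hand": -1, "tx": 0.0, "ty": 0.05, "tz": 0.04, "twist": 0},
    {"hand": -1, "tx": 0.0, "ty": 0.05, "tz": 0.05, "twist": 0},
  ],
)

```text
clock: 14.92
eef_pos: [561.3, 73.6, 140.9]
eef_rot: [-0.667, -0.181, 0.705, -0.156]
wrist_force: [-0.2, 0.3, 0.6]
finger_gap: 0.204
```

Run:
```python
from h import *
go(2,2.5)
```

```text
t 14.92 tip in case [-8.5 -8.5 36.2] Fz 0.59 F [-0.2  0.3  0.6] tilt [-0.061  0.021] need [0.027 0.416 0.444]
```

Call:
send_rows(
  motion=[
    {"hand": -1, "tx": 0.01, "ty": 0.03, "tz": 0.06, "twist": 0},
    {"hand": -1, "tx": 0.0, "ty": 0.04, "tz": 0.06, "twist": 0},
    {"hand": -1, "tx": 0.01, "ty": 0.04, "tz": 0.05, "twist": 0},
    {"hand": -1, "tx": 0.0, "ty": 0.05, "tz": 0.05, "twist": 0},
    {"hand": -1, "tx": 0.01, "ty": 0.05, "tz": 0.05, "twist": 0},
    {"hand": -1, "tx": 0.0, "ty": 0.05, "tz": 0.05, "twist": 0},
    {"hand": -1, "tx": 0.01, "ty": 0.05, "tz": 0.04, "twist": 0},
    {"hand": -1, "tx": 0.0, "ty": 0.05, "tz": 0.05, "twist": 0},
    {"hand": -1, "tx": 0.0, "ty": 0.05, "tz": 0.04, "twist": 0},
    {"hand": -1, "tx": 0.0, "ty": 0.05, "tz": 0.04, "twist": 0},
  ],
)

```text
clock: 15.75
eef_pos: [555.3, 56.0, 139.9]
eef_rot: [-0.668, -0.181, 0.705, -0.156]
wrist_force: [0.9, 2.9, 0.7]
finger_gap: 0.207
```

Run:
```python
from h import *
go(12.5,15)
p,d=vision.camera("wrist"); 
a=cv2.resize(p[150:240,200:350,::-1],None,fx=5,fy=5,interpolation=cv2.INTER_CUBIC); cv2.imwrite("pics/c10.png",a)
go(12.5,15)
```

```text
t 15.75 tip in case [ 4.2  5.1 35.2] Fz 0.75 F [0.9 2.9 0.7] tilt [-0.06   0.021] need [-0.016  0.377  0.355]
t 15.80 tip in case [ 4.4  5.5 35.1] Fz 0.40 F [0.7 0.  0.4] tilt [-0.06   0.021] need [-0.016  0.363  0.345]
```

View pics/c10.png

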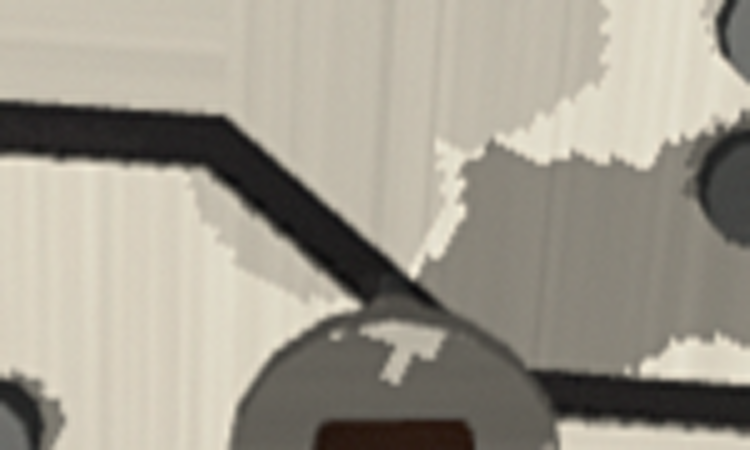

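Call:
send_rows(
  motion=[
    {"hand": -1, "tx": 0.0, "ty": 0.05, "tz": 0.04, "twist": 0},
    {"hand": -1, "tx": 0.0, "ty": 0.05, "tz": 0.05, "twist": 0},
    {"hand": -1, "tx": -0.01, "ty": 0.05, "tz": 0.04, "twist": 0},
    {"hand": -1, "tx": 0.0, "ty": 0.05, "tz": 0.05, "twist": 0},
    {"hand": -1, "tx": 0.0, "ty": 0.05, "tz": 0.04, "twist": 0},
    {"hand": -1, "tx": 0.0, "ty": 0.05, "tz": 0.05, "twist": 0},
    {"hand": -1, "tx": 0.0, "ty": 0.05, "tz": 0.04, "twist": 0},
    {"hand": -1, "tx": 0.0, "ty": 0.05, "tz": 0.04, "twist": 0},
    {"hand": -1, "tx": 0.0, "ty": 0.05, "tz": 0.04, "twist": 0},
    {"hand": -1, "tx": 0.0, "ty": 0.05, "tz": 0.04, "twist": 0},
  ],
)

```text
clock: 16.63
eef_pos: [551.0, 38.1, 140.1]
eef_rot: [-0.667, -0.181, 0.705, -0.156]
wrist_force: [0.9, 2.3, 0.2]
finger_gap: 0.201
```

Run:
```python
from h import *
go(20,25)
```

```text
t 16.63 tip in case [15.5 19.6 35.3] Fz 0.24 F [0.9 2.3 0.2] tilt [-0.06   0.021] need [-0.01   0.207  0.193]
```

Call:
send_rows(
  motion=[
    {"hand": -1, "tx": 0.0, "ty": 0.05, "tz": 0.05, "twist": 0},
    {"hand": -1, "tx": 0.0, "ty": 0.05, "tz": 0.04, "twist": 0},
    {"hand": -1, "tx": 0.0, "ty": 0.05, "tz": 0.04, "twist": 0},
    {"hand": -1, "tx": 0.0, "ty": 0.05, "tz": 0.04, "twist": 0},
    {"hand": -1, "tx": 0.01, "ty": 0.05, "tz": 0.01, "twist": 0},
    {"hand": -1, "tx": 0.0, "ty": 0.06, "tz": 0.0, "twist": 0},
    {"hand": -1, "tx": 0.0, "ty": 0.06, "tz": 0.0, "twist": 0},
    {"hand": -1, "tx": 0.0, "ty": 0.06, "tz": 0.0, "twist": 0},
    {"hand": -1, "tx": 0.0, "ty": 0.06, "tz": 0.0, "twist": 0},
    {"hand": -1, "tx": 0.0, "ty": 0.06, "tz": 0.0, "twist": 0},
  ],
)

```text
clock: 17.47
eef_pos: [551.7, 22.5, 138.9]
eef_rot: [-0.666, -0.181, 0.707, -0.156]
wrist_force: [-1.2, 1.2, 0.5]
finger_gap: 0.201
```

Run:
```python
from h import *
go(20,50)
```

```text
t 17.47 tip in case [21.7 33.9 34.1] Fz 0.48 F [-1.2  1.2  0.5] tilt [-0.064  0.022] need [-0.089  0.644 -0.03 ]
```

Call:
send_rows(
  motion=[
    {"hand": -1, "tx": -0.01, "ty": 0.06, "tz": -0.01, "twist": 0},
    {"hand": -1, "tx": -0.01, "ty": 0.06, "tz": -0.01, "twist": 0},
    {"hand": -1, "tx": -0.01, "ty": 0.06, "tz": -0.01, "twist": 0},
    {"hand": -1, "tx": -0.01, "ty": 0.06, "tz": -0.01, "twist": 0},
    {"hand": -1, "tx": -0.01, "ty": 0.06, "tz": 0, "twist": 0},
    {"hand": -1, "tx": 0.0, "ty": 0.06, "tz": 0.0, "twist": 0},
    {"hand": -1, "tx": 0.0, "ty": 0.06, "tz": 0.0, "twist": 0},
    {"hand": -1, "tx": 0.0, "ty": 0.06, "tz": 0.0, "twist": 0},
    {"hand": -1, "tx": 0.0, "ty": 0.06, "tz": 0.0, "twist": 0},
    {"hand": -1, "tx": 0.0, "ty": 0.06, "tz": 0.0, "twist": 0},
  ],
)

```text
clock: 18.3
eef_pos: [559.6, 8.2, 139.1]
eef_rot: [-0.665, -0.182, 0.707, -0.156]
wrist_force: [-0.9, 2.0, 0.8]
finger_gap: 0.202
```

Run:
```python
from h import *
go(20,68)
p,d=vision.camera("wrist"); 
a=cv2.resize(p[150:240,200:350,::-1],None,fx=5,fy=5,interpolation=cv2.INTER_CUBIC); cv2.imwrite("pics/c11.png",a)
go(20,68)
```

```text
t 18.30 tip in case [20.6 50.1 34.3] Fz 0.84 F [-0.9  2.   0.8] tilt [-0.066  0.022] need [-0.083  0.714  0.018]
t 18.35 tip in case [20.5 50.5 34.3] Fz 0.77 F [-1.1  0.2  0.8] tilt [-0.066  0.021] need [-0.081  0.695  0.02 ]
```

View pics/c11.png

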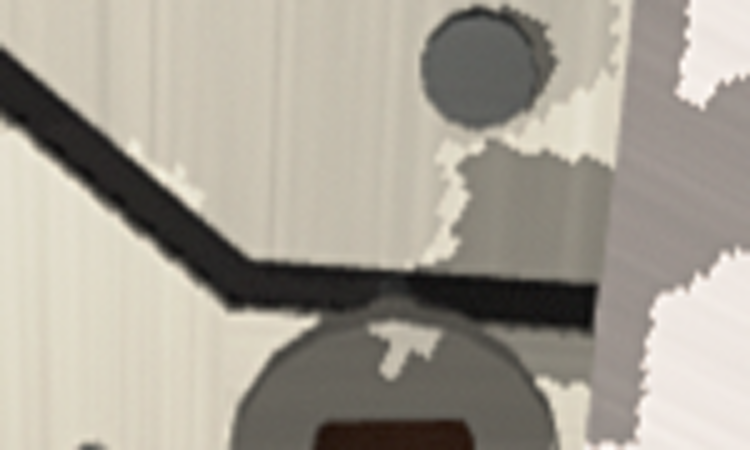

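Call:
send_rows(
  motion=[
    {"hand": -1, "tx": -0.01, "ty": 0.06, "tz": 0, "twist": 0},
    {"hand": -1, "tx": -0.01, "ty": 0.07, "tz": 0.01, "twist": 0},
    {"hand": -1, "tx": -0.01, "ty": 0.07, "tz": 0, "twist": 0},
    {"hand": -1, "tx": -0.01, "ty": 0.07, "tz": 0.01, "twist": 0},
    {"hand": -1, "tx": -0.01, "ty": 0.07, "tz": 0, "twist": 0},
    {"hand": -1, "tx": 0.0, "ty": 0.07, "tz": 0.0, "twist": 0},
    {"hand": -1, "tx": 0.0, "ty": 0.07, "tz": 0.0, "twist": 0},
    {"hand": -1, "tx": 0.0, "ty": 0.07, "tz": 0.0, "twist": 0},
    {"hand": -1, "tx": 0.0, "ty": 0.07, "tz": 0.0, "twist": 0},
    {"hand": -1, "tx": 0.0, "ty": 0.07, "tz": 0.0, "twist": 0},
  ],
)

```text
clock: 19.18
eef_pos: [568.1, -9.1, 139.5]
eef_rot: [-0.665, -0.182, 0.707, -0.156]
wrist_force: [-1.0, 1.8, 0.9]
finger_gap: 0.204
```

Run:
```python
from h import *
go(20,70)
p,d=vision.camera("wrist"); 
a=cv2.resize(p[150:240,200:350,::-1],None,fx=5,fy=5,interpolation=cv2.INTER_CUBIC); cv2.imwrite("pics/c12.png",a)
go(20,70)
```

```text
t 19.18 tip in case [20.1 69.4 34.7] Fz 0.90 F [-1.   1.8  0.9] tilt [-0.066  0.022] need [-0.032  0.023 -0.001]
t 19.23 tip in case [20.  69.9 34.8] Fz -0.44 F [-0.7 -0.3 -0.4] tilt [-0.066  0.021] need [-0.03   0.001  0.003]
```

View pics/c12.png

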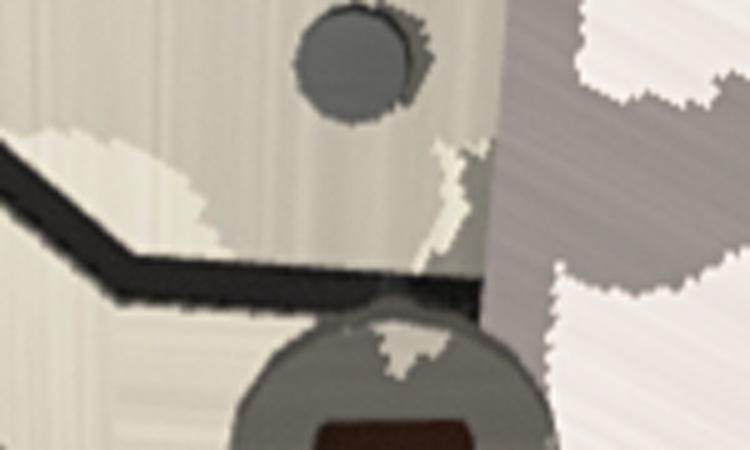

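Call:
send_rows(
  motion=[
    {"hand": -1, "tx": 0, "ty": 0.0, "tz": 0, "twist": 0},
    {"hand": -1, "tx": 0, "ty": 0, "tz": 0, "twist": 0},
    {"hand": -1, "tx": -0.1, "ty": 0, "tz": 0, "twist": 0},
    {"hand": -1, "tx": -0.2, "ty": 0, "tz": 0, "twist": 0},
    {"hand": -1, "tx": -0.4, "ty": 0, "tz": 0, "twist": 0},
    {"hand": -1, "tx": -0.5, "ty": 0, "tz": 0.0, "twist": 0},
    {"hand": -1, "tx": -0.5, "ty": 0, "tz": 0.0, "twist": 0},
    {"hand": -1, "tx": -0.5, "ty": 0, "tz": 0.0, "twist": 0},
    {"hand": -1, "tx": -0.5, "ty": 0, "tz": 0.0, "twist": 0},
    {"hand": -1, "tx": -0.5, "ty": 0, "tz": 0.0, "twist": 0},
  ],
)

```text
clock: 20.07
eef_pos: [572.8, -12.8, 223.4]
eef_rot: [-0.664, -0.181, 0.708, -0.157]
wrist_force: [0.7, -0.0, -2.6]
finger_gap: 0.202
```

Run:
```python
from h import *
tipneed([514.2,-247.3,145])
```

```text
t 20.07 pos [572.8 -12.8 223.4] x [-0.069  0.018 -0.997] yaw_y deg -62.44 gap 0.202 F [ 0.69 -0.03 -2.62] q [-0.15  0.36  1.52  0.01  1.32  0.94]
tip [565.6 -10.9 118.6] need [-1.08   7.371  6.262]
```

Call:
send_rows(
  motion=[
    {"hand": -1, "tx": -0.1, "ty": 0.25, "tz": 0.21, "twist": 0},
    {"hand": -1, "tx": -0.1, "ty": 0.25, "tz": 0.21, "twist": 0},
    {"hand": -1, "tx": -0.1, "ty": 0.25, "tz": 0.21, "twist": 0},
    {"hand": -1, "tx": -0.1, "ty": 0.25, "tz": 0.21, "twist": 0},
    {"hand": -1, "tx": -0.1, "ty": 0.25, "tz": 0.21, "twist": 0},
    {"hand": -1, "tx": -0.1, "ty": 0.25, "tz": 0.21, "twist": 0},
    {"hand": -1, "tx": -0.1, "ty": 0.25, "tz": 0.21, "twist": 0},
    {"hand": -1, "tx": -0.1, "ty": 0.25, "tz": 0.21, "twist": 0},
    {"hand": -1, "tx": -0.1, "ty": 0.25, "tz": 0.21, "twist": 0},
    {"hand": -1, "tx": -0.1, "ty": 0.25, "tz": 0.21, "twist": 0},
  ],
)

```text
clock: 20.9
eef_pos: [555.2, -101.9, 251.7]
eef_rot: [-0.664, -0.18, 0.708, -0.158]
wrist_force: [0.7, 0.3, -1.7]
finger_gap: 0.202
```

Run:
```python
from h import *
tipneed([514.2,-247.3,145])
```

```text
t 20.90 pos [ 555.2 -101.9  251.7] x [-0.067  0.016 -0.998] yaw_y deg -62.42 gap 0.202 F [ 0.7   0.29 -1.66] q [-0.3   0.33  1.51 -0.    1.38  0.79]
tip [ 548.2 -100.1  147. ] need [0.074 4.588 3.931]
```

Call:
send_rows(
  motion=[
    {"hand": -1, "tx": 0, "ty": 0.55, "tz": 0.47, "twist": 0},
    {"hand": -1, "tx": 0, "ty": 0.55, "tz": 0.47, "twist": 0},
    {"hand": -1, "tx": 0, "ty": 0.55, "tz": 0.47, "twist": 0},
    {"hand": -1, "tx": 0, "ty": 0.55, "tz": 0.47, "twist": 0},
    {"hand": -1, "tx": 0, "ty": 0.55, "tz": 0.47, "twist": 0},
    {"hand": -1, "tx": 0, "ty": 0.45, "tz": 0.4, "twist": 0},
    {"hand": -1, "tx": 0, "ty": 0.3, "tz": 0.25, "twist": 0},
    {"hand": -1, "tx": 0, "ty": 0.2, "tz": 0.15, "twist": 0},
    {"hand": -1, "tx": 0, "ty": 0, "tz": 0, "twist": 0},
    {"hand": -1, "tx": 0, "ty": 0, "tz": 0, "twist": 0},
  ],
)

```text
clock: 21.73
eef_pos: [526.1, -231.2, 253.1]
eef_rot: [-0.665, -0.179, 0.708, -0.157]
wrist_force: [0.1, -0.5, -2.3]
finger_gap: 0.199
```

Run:
```python
from h import *
tipneed([514.2,-247.3,140])
```

```text
t 21.73 pos [ 526.1 -231.2  253.1] x [-0.066  0.016 -0.998] yaw_y deg -62.52 gap 0.199 F [ 0.06 -0.53 -2.3 ] q [-0.52  0.34  1.48 -0.02  1.38  0.57]
tip [ 519.1 -229.5  148.3] need [0.334 0.555 0.487]
```

Run:
```python
from h import *
tipneed([517.0,-248.0,146])
```

```text
t 21.73 pos [ 526.1 -231.2  253.1] x [-0.066  0.016 -0.998] yaw_y deg -62.52 gap 0.199 F [ 0.06 -0.53 -2.3 ] q [-0.52  0.34  1.48 -0.02  1.38  0.57]
tip [ 519.1 -229.5  148.3] need [0.087 0.62  0.414]
```

Call:
send_rows(
  motion=[
    {"hand": -1, "tx": 0.02, "ty": 0.1, "tz": 0.07, "twist": 0},
    {"hand": -1, "tx": 0.02, "ty": 0.1, "tz": 0.07, "twist": 0},
    {"hand": -1, "tx": 0.02, "ty": 0.1, "tz": 0.07, "twist": 0},
    {"hand": -1, "tx": 0.02, "ty": 0.1, "tz": 0.07, "twist": 0},
    {"hand": -1, "tx": 0, "ty": 0.1, "tz": 0.07, "twist": 0},
    {"hand": -1, "tx": 0, "ty": 0.1, "tz": 0.06, "twist": 0},
    {"hand": -1, "tx": 0, "ty": 0, "tz": 0, "twist": 0},
    {"hand": -1, "tx": 0, "ty": 0, "tz": 0, "twist": 0},
    {"hand": -1, "tx": 0, "ty": 0, "tz": 0, "twist": 0},
    {"hand": -1, "tx": 0, "ty": 0, "tz": 0, "twist": 0},
  ],
)

```text
clock: 22.57
eef_pos: [524.4, -247.8, 250.5]
eef_rot: [-0.665, -0.181, 0.707, -0.158]
wrist_force: [-0.0, -0.2, -1.2]
finger_gap: 0.201
```

Run:
```python
from h import *
st,M=tipneed([517.0,-248.0,146])
for n in ("wrist","top"):
    p,d=vision.camera(n); cv2.imwrite(f"pics/{n}7.png",p[:,:,::-1])
    if n=="wrist": print(proj([[514.2,-247.3,105]],cam("wrist",st)))
```

```text
t 22.57 pos [ 524.4 -247.8  250.5] x [-0.066  0.018 -0.998] yaw_y deg -62.30 gap 0.201 F [-0.   -0.24 -1.19] q [-0.55  0.35  1.48 -0.02  1.38  0.54]
tip [ 517.4 -245.9  145.8] need [-0.01   0.066  0.055]
[[280.29107321 195.40632588]]
```

View pics/wrist7.png

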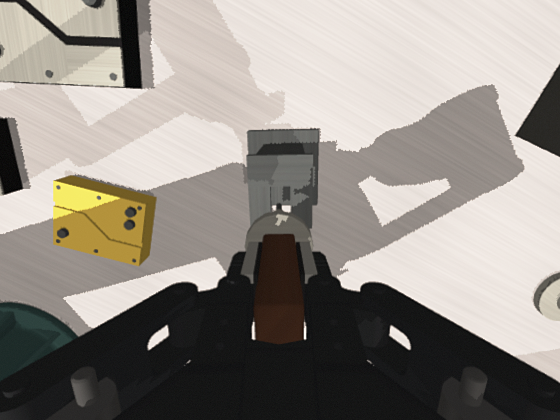

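Call:
send_rows(
  motion=[
    {"hand": -1, "tx": 0, "ty": 0.03, "tz": 0.03, "twist": 0},
    {"hand": -1, "tx": 0, "ty": 0.03, "tz": 0.03, "twist": 0},
    {"hand": -1, "tx": 0.2, "ty": 0, "tz": 0, "twist": 0},
    {"hand": -1, "tx": 0.2, "ty": 0, "tz": 0, "twist": 0},
    {"hand": -1, "tx": 0.2, "ty": 0, "tz": 0, "twist": 0},
    {"hand": -1, "tx": 0.2, "ty": 0, "tz": 0, "twist": 0},
    {"hand": -1, "tx": 0.2, "ty": 0, "tz": 0, "twist": 0},
    {"hand": -1, "tx": 0.1, "ty": 0, "tz": 0, "twist": 0},
    {"hand": -1, "tx": 0, "ty": 0, "tz": 0, "twist": 0},
    {"hand": -1, "tx": 0, "ty": 0, "tz": 0, "twist": 0},
  ],
)

```text
clock: 23.5
eef_pos: [521.0, -248.8, 219.1]
eef_rot: [-0.664, -0.182, 0.708, -0.157]
wrist_force: [0.1, 0.5, -2.1]
finger_gap: 0.203
```

```bash
cat >> h.py <<'E'
def hang(s=None):
    st,M=info(); o=st['eef_pos']+25*M[:,0]; tip=st['eef_pos']+105*M[:,0]
    seat=np.array([514.2,-247.3,105]); c,q=np.cos(.503),np.sin(.503)
    f=lambda v:np.array([c*v[0]+q*v[1],-q*v[0]+c*v[1],v[2]])
    print("origin in rest",f(o-seat).round(1),"tip in rest",f(tip-seat).round(1),"need to seat",(M.T@(seat+[0,0,1]-o)/25).round(3))
    return st,M
E
python3 - <<'E'
from h import *
st,M=hang()
p,d=vision.camera("wrist"); cv2.imwrite("pics/c13.png",cv2.resize(p[140:260,210:360,::-1],None,fx=5,fy=5,interpolation=cv2.INTER_CUBIC))
E
```

```text
t 23.50 pos [ 521.  -248.8  219.1] x [-0.068  0.019 -0.998] yaw_y deg -62.28 gap 0.203 F [ 0.08  0.53 -2.05] q [-0.55  0.38  1.52 -0.02  1.32  0.54]
origin in rest [ 4.  -3.3 89.1] tip in rest [-0.   0.6  9.3] need to seat [ 3.531  0.042 -0.019]
```

View pics/c13.png

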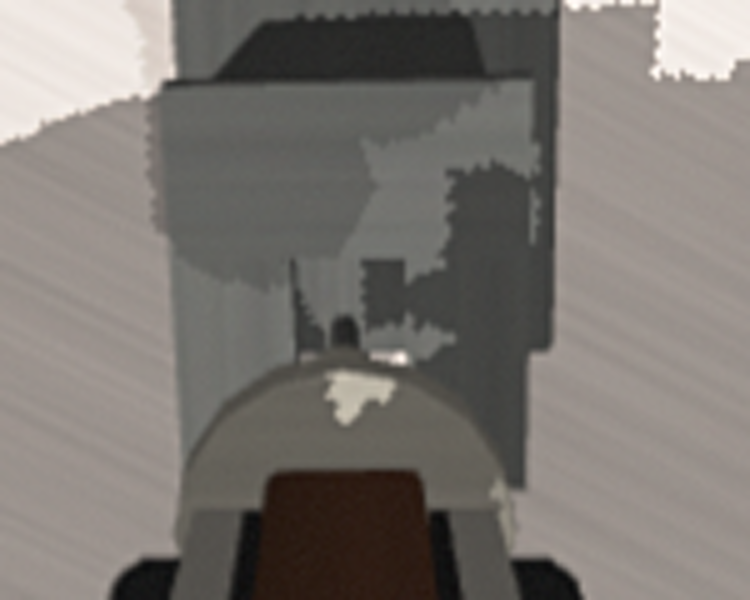

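Call:
send_rows(
  motion=[
    {"hand": -1, "tx": 0.2, "ty": 0.02, "tz": 0, "twist": 0},
    {"hand": -1, "tx": 0.2, "ty": 0.02, "tz": -0.01, "twist": 0},
    {"hand": -1, "tx": 0.2, "ty": 0, "tz": -0.01, "twist": 0},
    {"hand": -1, "tx": 0.2, "ty": 0, "tz": 0, "twist": 0},
    {"hand": -1, "tx": 0.2, "ty": 0, "tz": 0, "twist": 0},
    {"hand": -1, "tx": 0.2, "ty": 0, "tz": 0, "twist": 0},
    {"hand": -1, "tx": 0.2, "ty": 0, "tz": 0, "twist": 0},
    {"hand": -1, "tx": 0.2, "ty": 0, "tz": 0, "twist": 0},
    {"hand": -1, "tx": 0.1, "ty": 0, "tz": 0, "twist": 0},
    {"hand": -1, "tx": 0, "ty": 0, "tz": 0, "twist": 0},
  ],
)

```text
clock: 24.38
eef_pos: [519.1, -248.8, 172.3]
eef_rot: [-0.664, -0.182, 0.708, -0.158]
wrist_force: [0.4, -0.4, -1.0]
finger_gap: 0.201
```

Run:
```python
from h import *
st,M=hang()
```

```text
t 24.38 pos [ 519.1 -248.8  172.3] x [-0.067  0.019 -0.998] yaw_y deg -62.28 gap 0.201 F [ 0.39 -0.36 -0.97] q [-0.55  0.42  1.58 -0.02  1.21  0.54]
origin in rest [ 2.4 -2.4 42.3] tip in rest [ -1.6   1.5 -37.5] need to seat [ 1.658 -0.016  0.012]
```

Descending in line with the slot, with no side force. I'll go on down to the plate.

Call:
send_rows(
  motion=[
    {"hand": -1, "tx": 0.18, "ty": 0, "tz": 0, "twist": 0},
    {"hand": -1, "tx": 0.18, "ty": 0, "tz": 0, "twist": 0},
    {"hand": -1, "tx": 0.18, "ty": 0, "tz": 0, "twist": 0},
    {"hand": -1, "tx": 0.18, "ty": 0, "tz": 0, "twist": 0},
    {"hand": -1, "tx": 0.18, "ty": 0, "tz": 0, "twist": 0},
    {"hand": -1, "tx": 0.18, "ty": 0, "tz": 0, "twist": 0},
    {"hand": -1, "tx": 0.15, "ty": 0, "tz": 0, "twist": 0},
    {"hand": -1, "tx": 0.1, "ty": 0, "tz": 0, "twist": 0},
    {"hand": -1, "tx": 0, "ty": 0, "tz": 0, "twist": 0},
    {"hand": -1, "tx": 0, "ty": 0, "tz": 0, "twist": 0},
  ],
)

```text
clock: 25.22
eef_pos: [516.9, -248.2, 135.5]
eef_rot: [-0.665, -0.182, 0.707, -0.158]
wrist_force: [-0.7, 0.3, -1.7]
finger_gap: 0.204
```

Run:
```python
from h import *
st,M=hang()
p,d=vision.camera("wrist"); cv2.imwrite("pics/c14.png",cv2.resize(p[140:260,210:360,::-1],None,fx=5,fy=5,interpolation=cv2.INTER_CUBIC))
```

```text
t 25.22 pos [ 516.9 -248.2  135.5] x [-0.067  0.018 -0.998] yaw_y deg -62.28 gap 0.204 F [-0.71  0.29 -1.65] q [-0.56  0.46  1.62 -0.02  1.13  0.54]
origin in rest [ 0.7 -0.9  5.5] tip in rest [ -3.3   3.  -74.3] need to seat [ 0.184 -0.028  0.018]
```

View pics/c14.png

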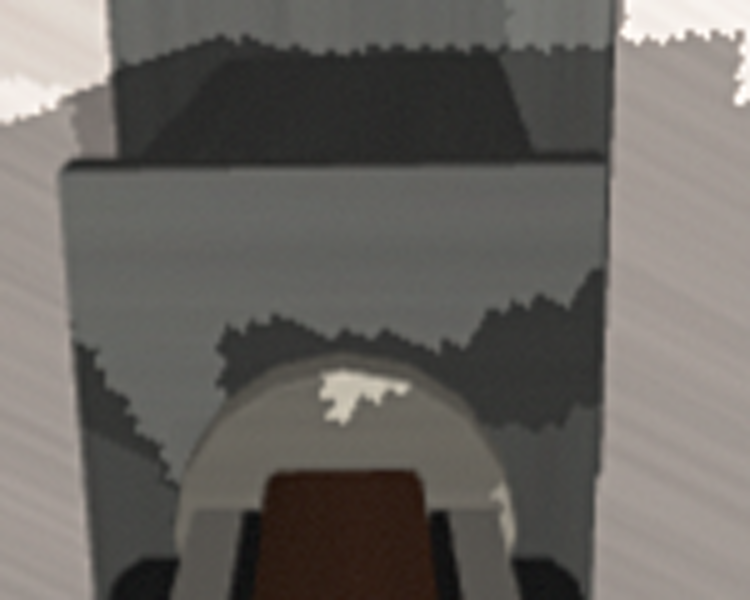

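Call:
send_rows(
  motion=[
    {"hand": -1, "tx": 0.04, "ty": 0, "tz": 0, "twist": 0},
    {"hand": -1, "tx": 0.04, "ty": 0, "tz": 0, "twist": 0},
    {"hand": -1, "tx": 0.04, "ty": 0, "tz": 0, "twist": 0},
    {"hand": -1, "tx": 0.03, "ty": 0, "tz": 0, "twist": 0},
    {"hand": -1, "tx": 0, "ty": 0, "tz": 0, "twist": 0},
    {"hand": -1, "tx": 0, "ty": 0, "tz": 0, "twist": 0},
    {"hand": -1, "tx": 0, "ty": 0, "tz": 0, "twist": 0},
    {"hand": -1, "tx": 0, "ty": 0, "tz": 0, "twist": 0},
    {"hand": -1, "tx": 0, "ty": 0, "tz": 0, "twist": 0},
    {"hand": -1, "tx": 0, "ty": 0, "tz": 0, "twist": 0},
  ],
)

```text
clock: 26.1
eef_pos: [517.4, -248.6, 132.5]
eef_rot: [-0.665, -0.181, 0.707, -0.158]
wrist_force: [-0.1, -0.0, -1.7]
finger_gap: 0.207
```

Run:
```python
from h import *
st,M=hang()
```

```text
t 26.10 pos [ 517.4 -248.6  132.5] x [-0.065  0.017 -0.998] yaw_y deg -62.28 gap 0.207 F [-0.06 -0.05 -1.75] q [-0.56  0.46  1.62 -0.02  1.12  0.54]
origin in rest [ 1.  -1.6  2.6] tip in rest [ -2.9   2.1 -77.2] need to seat [ 0.068 -0.059  0.036]
```

Call:
send_rows(
  motion=[
    {"hand": -1, "tx": 0.02, "ty": -0.02, "tz": 0.01, "twist": 0},
    {"hand": -1, "tx": 0.03, "ty": -0.02, "tz": 0.01, "twist": 0},
    {"hand": -1, "tx": 0.03, "ty": 0, "tz": 0, "twist": 0},
    {"hand": -1, "tx": 0.02, "ty": 0, "tz": 0, "twist": 0},
    {"hand": -1, "tx": 0, "ty": 0, "tz": 0, "twist": 0},
    {"hand": -1, "tx": 0, "ty": 0, "tz": 0, "twist": 0},
    {"hand": -1, "tx": 0, "ty": 0, "tz": 0, "twist": 0},
    {"hand": -1, "tx": 0, "ty": 0, "tz": 0, "twist": 0},
    {"hand": -1, "tx": 0, "ty": 0, "tz": 0, "twist": 0},
    {"hand": -1, "tx": 0, "ty": 0, "tz": 0, "twist": 0},
  ],
)

```text
clock: 26.93
eef_pos: [516.5, -248.0, 130.6]
eef_rot: [-0.665, -0.181, 0.707, -0.159]
wrist_force: [-0.5, 1.0, 0.3]
finger_gap: 0.203
```

Run:
```python
from h import *
st,M=hang()
```

```text
t 26.93 pos [ 516.5 -248.   130.6] x [-0.064  0.017 -0.998] yaw_y deg -62.27 gap 0.203 F [-0.53  0.98  0.26] q [-0.56  0.46  1.63 -0.02  1.12  0.54]
origin in rest [ 0.5 -0.6  0.7] tip in rest [ -3.4   3.1 -79.1] need to seat [-0.011 -0.024  0.02 ]
```

Call:
send_rows(
  motion=[
    {"hand": -0.5, "tx": 0, "ty": 0, "tz": 0, "twist": 0},
    {"hand": -0.4, "tx": 0, "ty": 0, "tz": 0, "twist": 0},
    {"hand": -0.3, "tx": 0, "ty": 0, "tz": 0, "twist": 0},
    {"hand": -0.2, "tx": 0, "ty": 0, "tz": 0, "twist": 0},
    {"hand": 0, "tx": 0, "ty": 0, "tz": 0, "twist": 0},
    {"hand": 0.2, "tx": 0, "ty": 0, "tz": 0, "twist": 0},
    {"hand": 0.5, "tx": 0, "ty": 0, "tz": 0, "twist": 0},
    {"hand": 0.8, "tx": 0, "ty": 0, "tz": 0, "twist": 0},
    {"hand": 1, "tx": 0, "ty": 0, "tz": 0, "twist": 0},
    {"hand": 1, "tx": 0, "ty": 0, "tz": 0, "twist": 0},
  ],
)

```text
clock: 27.77
eef_pos: [517.1, -248.4, 130.9]
eef_rot: [-0.666, -0.181, 0.706, -0.159]
wrist_force: [0.6, 0.0, -0.0]
finger_gap: 1.0
```

Run:
```python
from h import *
st,M=hang()
p,d=vision.camera("wrist"); cv2.imwrite("pics/w15.png",p[:,:,::-1])
```

```text
t 27.77 pos [ 517.1 -248.4  130.9] x [-0.063  0.016 -0.998] yaw_y deg -62.27 gap 1.000 F [ 0.62  0.04 -0.03] q [-0.56  0.46  1.63 -0.02  1.12  0.54]
origin in rest [ 0.9 -1.3  1. ] tip in rest [ -2.9   2.3 -78.9] need to seat [ 0.003 -0.051  0.035]
```

View pics/w15.png

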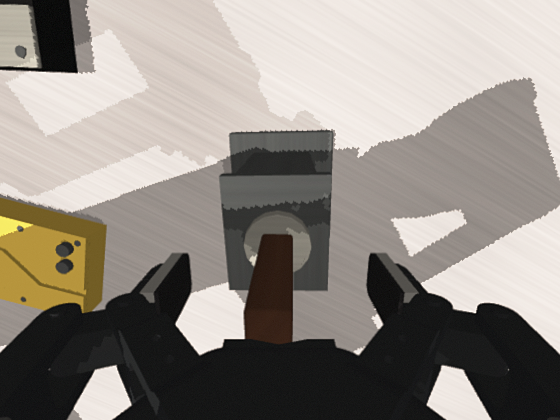

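The fingers are open around the handle (270,290), and the collar (278,243) lies on the plate. I'll withdraw upward.

Call:
send_rows(
  motion=[
    {"hand": 1, "tx": -0.2, "ty": 0, "tz": 0, "twist": 0},
    {"hand": 1, "tx": -0.4, "ty": 0, "tz": 0, "twist": 0},
    {"hand": 1, "tx": -0.5, "ty": 0, "tz": 0, "twist": 0},
    {"hand": 1, "tx": -0.5, "ty": 0, "tz": 0, "twist": 0},
    {"hand": 1, "tx": -0.5, "ty": 0, "tz": 0, "twist": 0},
    {"hand": 1, "tx": -0.5, "ty": 0, "tz": 0, "twist": 0},
    {"hand": 1, "tx": -0.5, "ty": 0, "tz": 0, "twist": 0},
    {"hand": 1, "tx": -0.5, "ty": 0, "tz": 0, "twist": 0},
    {"hand": 1, "tx": -0.5, "ty": 0, "tz": 0, "twist": 0},
    {"hand": 1, "tx": -0.2, "ty": 0, "tz": 0, "twist": 0},
  ],
)

```text
clock: 28.65
eef_pos: [524.0, -249.9, 249.0]
eef_rot: [-0.666, -0.18, 0.706, -0.159]
wrist_force: [1.2, 0.3, -0.1]
finger_gap: 1.002
```

Run:
```python
from h import *
st,M=info()
p,d=vision.camera("wrist"); st,M=info(); cv2.imwrite("pics/c16.png",cv2.resize(p[120:250,210:350,::-1],None,fx=4.5,fy=4.5,interpolation=cv2.INTER_CUBIC))
import pickle; pickle.dump(cam("wrist",st),open("w16.pkl","wb"))
for n in ("top","side"):
    p,d=vision.camera(n); cv2.imwrite(f"pics/{n}8.png",p[:,:,::-1])
```

```text
t 28.65 pos [ 524.  -249.9  249. ] x [-0.063  0.016 -0.998] yaw_y deg -62.27 gap 1.002 F [ 1.23  0.32 -0.06] q [-0.55  0.35  1.48 -0.02  1.37  0.54]
t 28.70 pos [ 524.4 -250.2  249.6] x [-0.061  0.015 -0.998] yaw_y deg -62.26 gap 1.001 F [ 1.18 -0.37  1.41] q [-0.55  0.35  1.48 -0.02  1.37  0.54]
```

View pics/c16.png

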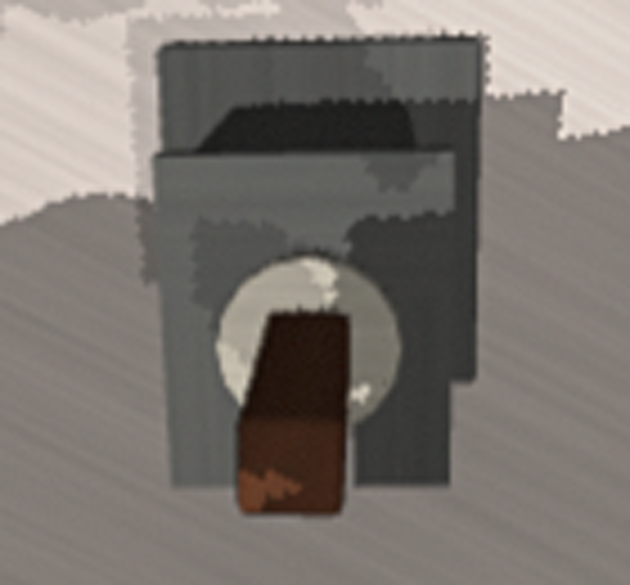

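View pics/side8.png

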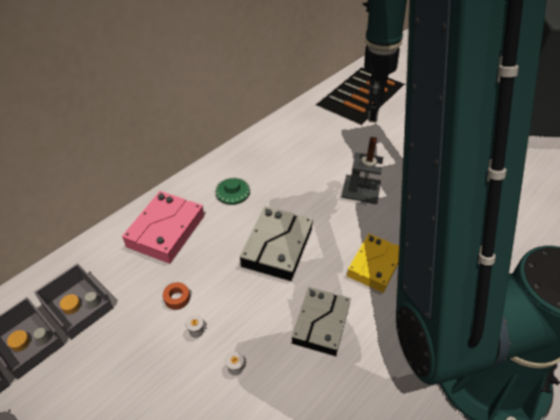

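View pics/top8.png

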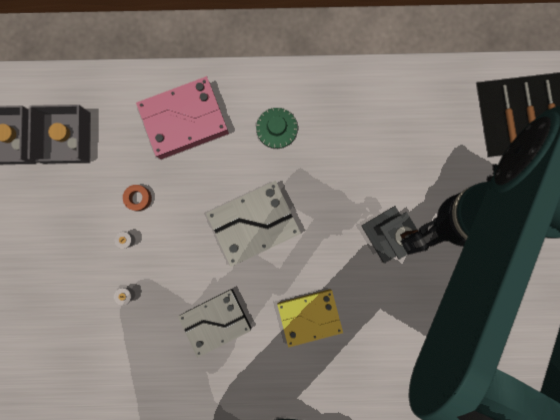

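Run:
```python
from h import *
import pickle
C=pickle.load(open("w16.pkl","rb"))
f=lambda a:np.array(a)/4.5+[210-.4,120-.4]
P=atz(f([[155,153],[453,152],[450,487],[172,487]]),105,C); 
back=(P[0]+P[1])/2; fr=(P[2]+P[3])/2; u=(back-fr)/np.linalg.norm(back-fr); print(P.round(1),"seat",(fr+35*u).round(1),(back-41*u).round(1),np.degrees(np.arctan2(u[1],u[0])))
c=atz(f([[309,342]]),113,C); h=atz(f([[292,467]]),183,C); print(c.round(1),h.round(1),(h-c)/70, "base handle", atz(f([[311,312]]),113,C))
```

```text
[[ 535.5 -200.2  105. ]
 [ 565.2 -255.6  105. ]
 [ 498.9 -292.5  105. ]
 [ 468.4 -236.7  105. ]] seat [ 514.3 -247.8  105. ] [ 514.4 -247.7  105. ] 28.836543106956952
[[ 516.3 -247.5  113. ]] [[ 515.5 -248.2  183. ]] [[-0.0113252  -0.00918116  1.        ]] base handle [[ 522.38130169 -244.83102977  113.        ]]
```

Run:
```python
from h import *
info(); print(close_job())
```

```text
t 28.80 pos [ 523.3 -249.5  246.9] x [-0.064  0.017 -0.998] yaw_y deg -62.27 gap 1.000 F [-0.91  0.91 -1.4 ] q [-0.55  0.35  1.48 -0.02  1.37  0.54]
the job is handed in; nothing more can be done
None
```

I drew the feeler along the whole seam of the large grey case, hung it back in its fork, let go and handed the job in at 28.8 s of the 64 s allowed. `close_job` gave no verdict.

- **Seam:** The point touched down about 2.5 mm from seam_0 and was drawn at about 18–21 mm/s through both bends to seam_6. It ended within about 1 mm of seam_6. It stayed about 2 mm or less from the middle line at every check, and the crops showed it in the channel. The contact force was about 1.3–2.7 N, estimated from the wrist sensor (about 0.5 N of noise).
- **Hanging:** After release, the wrist picture put the feeler's axis about 2 mm from the seat and its lean at about 0.015 rad. The collar lies on the fork plate. The open gripper was withdrawn about 120 mm upwards and touches nothing.
- **Bystanders:** The wheel, both cylinders and the bronze collar look unmoved in the top and side pictures before and after. I compared these by eye only.

**What disagreed:**
- The camera estimates of the case position differed by 1–3 mm. I settled it with a close wrist picture of the seam just before touchdown.
- The tool drifted to about 0.07 rad of tilt during the fast moves, and the interface has no way to correct that. I allowed for it when placing the point, and the feeler levelled itself once released.

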